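Unlock the tool case and lay out the oil stone

ROBOT

A 6-joint arm with a two-finger parallel gripper is mounted at the origin on a cart in front of the work surface, level with it; the furniture and walls round the work are solid. World frame = base frame: x ahead of the robot, y to its left, z up, the work surface at z = 0. Lengths are in m, angles in degrees, forces in N, time in s.
With the tool pointing down it reaches from about 0.4 to 0.825 m from the base axis. Payload 7 kg.
Tool frame: the origin (TCP) lies at the very end of the fingers, on their centre line; the grasp point (between the pads) lies 19 mm behind it; z points along the fingers, y is the direction in which the jaws open and shut (so a half turn about z gives the same grasp; the last joint's range is limited). The gripper opens to 88 mm and grips with 3 to 60 N. Pads are 19 mm wide; open, the fingers measure 130 mm over their backs; the gripper's body (78 mm by 193 mm) begins 47 mm behind the grasp point.
Start: joints at [91.908, 20.546, 0.682, 0, -70.136, -16.507], TCP at [0.17, 0.653, 0.195] pointing down, gripper open.
Joint ranges: [-176.03, 176.03], [-82.01, 121.73], [-58.28, 71.71], [-173.87, 95.51], [-174.79, -0.11], [-173.66, 173.66]. Speed limits (degrees/s): [136.94, 136.94, 172.46, 180, 180, 180].

INTERFACE

Orientations are given as [roll, pitch, yaw] about the fixed x, y, z axes, in that order (R = Rz(yaw) Ry(pitch) Rx(roll)).
In Python, from plant import ctrl gives the robot as it stands.
- The arm moves only by the tool move_arm, never from a script. Its argument "increments" is a list of rows, each a list of 2 entries, a list of its own where there are three numbers: the shift along the world's x, y, z in mm, then the turn about the world's z in rad. A call has exactly 8 rows; each row shifts and turns the pose as measured when the row begins; what a row does not reach is not made up. A row lasts 1/10 s, in which the tool goes at most 50 mm and 8.59 degrees, less where a joint would pass 70% of its speed; a pose out of reach is approached as far as the arm can. A call with a gripper value outside its range is refused whole. "jaw" is the gripper command: -1 is shut, 1 is fully open, values between are in proportion, set as the call begins (left out, the last holds). The fingers move at their own pace and stop on an object; the grip force is fixed at half the most. Time passes only in rows, so rows that do not move let the fingers close, or fill a call up. It gives the time, the measured TCP pose, the force and the opening at its end, in the units of the state.
- ctrl.get_obs(): the state, without advancing time (a new reading comes with each control period).
- ctrl.snapshot(name): name is "scene" or "side" or "wrist"; returns a dict with "color" (420x560x3 uint8, red, green, blue), "fx", "fy", "cx", "cy" (pixels), "R" (3x3) and "t" (3): a world point X has camera coordinates R X + t. Camera axes: x right, y down, z forward; pixel columns grow to the right and rows downward; lengths in m; the calibration is good to about 2 mm. A picture is of the moment at which its call begins. There is no depth.
- ctrl.close_job(): hands the job in, once; it reports no verdict.
The state is a dict: "clock": time; "joint_pos": joint angles; "qvel": joint speeds; "tau": joint torques, N m; "tool_pos": TCP position; "orientation": TCP orientation; "force": force on the tool from outside, world axes, zero at the start; "moment": the same for the moment, N m; "opening": finger opening in m.
Only numpy, scipy, OpenCV 4.12 (cv2) and the standard library are available. Lean on these libraries where they do the work, as an engineer would, in place of code of your own. Each camera call takes 0.05 s, during which the arm holds its last target.

TASK

Get the oil stone out of the locked grey case: pull the lock knob up out of its notch, turn it clockwise to the other notch and push it fully home again, so that its tongue is clear of the lid. Then swing the lid up and over past its balance point until it stays open by itself, and lift out the dark oil stone and lay it gently flat in the shallow metal tray. Leave the pin in the case and everything else on the bench where it is.

Things in the scene. Friction and masses are not known exactly. Their poses are not given: they have to be found in the camera images.
- case: grey steel case fixed to the bench, 168 x 280 x 55 mm (x, y, z). Origin: centre of its underside; x points away from the robot to the hinge side, y to the lock's end. At y -140 to +64 mm a box under the lid (floor at z 10, walls 36 mm high, 6 thick), at y +65 to +140 mm a solid deck, top at z 55. Inside, two rubber rests 66 x 16 mm, top at z 22, at x -20, y -81.5 and +4.5 mm, hold a part each
- knob_grip (a point): where to grasp the lock knob, on its upright axis, 89 mm above the bench when in. Its black grip bar, 14 mm thick, 42 long, lies along the point's y and stands from 22 mm below this point (top of a round hub, 37 mm across) to 10 mm above. Under the hub a flat steel tongue, 14 mm wide, reaches 58 mm from the axis towards -y. z up; moves with the knob
- knob_lift (a joint): how far the knob is pulled up, m: 0 fully in, 0.016 fully out. Stiff (about 4 N), stays where it is left. When in, the tongue lies in a notch between small round posts and cannot turn; from about 0.011 up it clears the posts
- knob (a joint): turn of the knob, rad, growing clockwise seen from above: about 0 locked (tongue over the lid's edge), 1.2 unlocked (in the other notch, tongue pointing to the case's front). The tongue has 0.05 rad of play either way in a notch, whose mouth is rounded; stops at -0.07 and 1.27. Turns lightly, stays where it is left
- lid (a joint): opening angle of the lid, rad: 0 shut, balance point about 1.45, rests open on its stop at 1.95. Below the balance it falls shut. 0.25 kg, about 1.5 N to lift at the bail
- lid_bail (a point): middle of the lid's rigid steel bail: a round bar 10 mm thick along the case's y, 80 mm clear between its side arms, 38 mm in front of the lid's edge, 50 mm above the bench when shut. Can be pinched from above, one finger in front, one behind; it turns between them as the lid swings. 195 mm in front of the hinge axis and 14 mm above it
- case_hinge (a point): middle of the lid's hinge axis (along the case's y), 36 mm above the bench
- oil_stone: dark grey oil stone, a block 25 x 51 x 13 mm (x, y, z), 0.06 to 0.13 kg, lying on one of the two rests with its length along the case's x. Origin: centre of its underside, z up
- pin: turned chrome pin, 17 x 80 x 17 mm (x, y, z), lying on the other rest; to be left. Origin: middle of its underside
- tray: shallow metal parts tray fixed to the bench, 150 x 120 x 18 mm (x, y, z), walls and floor 3 mm thick. Origin: centre of its underside
- tape_roll: black tape roll, 70 mm across, 19 mm high; a bystander, to be left where it is
- driver: small screwdriver with an orange handle, 132 mm long; a bystander, to be left where it is
- nut_1: hexagon nut, 24 mm across; a bystander, to be left where it is

How it is judged (in metres and radians):
On the way, in this order (a step that is already met when the one before it is completed fails the run):
1. the knob is pulled up out of its notch, the lid still shut (value of joint knob_lift above 0.009 m and value of joint lid below 0.04 rad), for 0.1 s.
2. the knob is turned to the other notch and pushed fully home, the lid still shut (value of joint knob_lift below 0.002 m and value of joint knob above 1.08 rad and value of joint lid below 0.04 rad), for 0.2 s.
3. the lid stands open past its balance point, let go (value of joint lid above 1.6 rad and contact force between lid and the fingers below 0.1 N), for 0.2 s.
At the end, for the whole second after the job is handed in: The knob is in the unlocked notch (turned by more than 1.08 rad) and pushed home to within 2 mm; the lid stays open (more than 1.6 rad); the oil stone lies at rest, flat (within 0.15 rad) and right side up on the tray's floor, its centre at least 15 mm inside the tray's edges, and is let go (value of joint knob_lift below 0.002 m and value of joint knob above 1.08 rad and value of joint lid above 1.6 rad and x of oil_stone in the frame of tray between -0.06 and 0.06 m and y of oil_stone in the frame of tray between -0.045 and 0.045 m and z of oil_stone in the frame of tray below 0.008 m and angle between oil_stone's own z axis and vertical below 0.15 rad and linear speed of oil_stone below 0.02 m/s and contact force between oil_stone and the fingers below 0.1 N); the robot touches nothing.
It fails at once if the knob is forced round while its tongue is still down between the posts (value of joint knob between 0.25 and 1 rad and value of joint knob_lift below 0.007 m).
It fails at once if the oil stone is dropped into the tray from more than 30 mm (contact force between oil_stone and the fingers below 0.01 N and z of oil_stone in the frame of tray above 0.035 m and horizontal distance between oil_stone and tray below 0.08 m).
It fails at once if the pin is taken or knocked from its place (more than 40 mm) (distance of pin from where it was at the start of the episode above 0.04 m).
It fails at once if a bystander is shifted by more than 50 mm (distance of any of tape_roll, driver, nut_1 from where it was at the start of the episode above 0.05 m).
It also fails if it takes over 64 s, if anything falls off the work surface, if the arm or the gripper's body presses on something with over 40 N, if the wrist force passes 120 N, or if a joint passes its speed limit or range.

## Working session

There is one attempt and no reset: what is moved stays moved. The work goes in short steps, Python scripts to look and compute and a tool call to move; the robot and the scene stay as the last step left them, time stands still between calls to the robot, and variables do not carry over. Pictures are saved under pics/ and viewed, and the job is handed in when it is done.

Besides the shell and the picture viewer there is one more tool, called after "Call:" as a command line: name --argument value ..., lists and objects as JSON in quotes. move_arm: Moves the arm, as the interface text tells. Its arguments: {"type":"object","properties":{"increments":{"type":"array","items":{"type":"array"}},"jaw":{"type":"number"}},"required":["increments"]}

```bash
mkdir -p pics; ls; python3 - <<'E'
from plant import ctrl
import cv2
o=ctrl.get_obs()
print(o)
for n in ["scene","side","wrist"]:
    s=ctrl.snapshot(n)
    cv2.imwrite(f"pics/{n}0.png",s["color"][:,:,::-1])
    print(n,s["fx"],s["fy"],s["cx"],s["cy"],s["R"],s["t"])
E
```

```text
pics
{'clock': 0.0, 'joint_pos': array([ 9.19100054e+01,  2.05929887e+01,  6.32740202e-01, -2.03483891e-02,
       -7.01359951e+01, -1.65050457e+01]), 'qvel': array([ 0.02545133,  0.00722223,  0.070427  , -0.05890934, -0.00179065,
       -0.05049215]), 'tau': array([ 3.16430132e-04, -5.82714593e+01,  2.93050826e+01,  6.99717432e+00,
        7.11073910e-03, -1.48600216e-04]), 'tool_pos': array([0.17000449, 0.65266857, 0.19439663]), 'orientation': array([ 1.79902287e+02, -9.00515176e-03, -1.46019629e+01]), 'force': array([ 0.34366303, -0.30464862, -0.42701547]), 'moment': array([-0.07049895, -0.05249591,  0.02148961]), 'opening': 0.08747640077886172}
scene 469.03483708647275 469.03483708647275 273.5413391662142 208.86011529244965 [[ 0.63803371 -0.76998756  0.00566981]
 [-0.3386809  -0.28723827 -0.89598517]
 [ 0.69152602  0.56974849 -0.44404778]] [-0.38796563  0.24122153  0.76596832]
side 425.52973370753904 425.52973370753904 281.2602176561797 208.62104521863904 [[ 0.83137187 -0.55550552  0.01531141]
 [-0.25093383 -0.39984718 -0.88156364]
 [ 0.49583569  0.72906506 -0.47181682]] [-0.48759593  0.19942682  0.89909417]
wrist 329.81796390187384 329.81796390187384 276.9043234524369 209.83397138744783 [[-0.25200544 -0.96772455  0.00156481]
 [-0.93240045  0.24323895  0.26732792]
 [-0.25908041  0.06590906 -0.96360435]] [ 0.67375817 -0.03273722  0.3911569 ]
```

View pics/scene0.png

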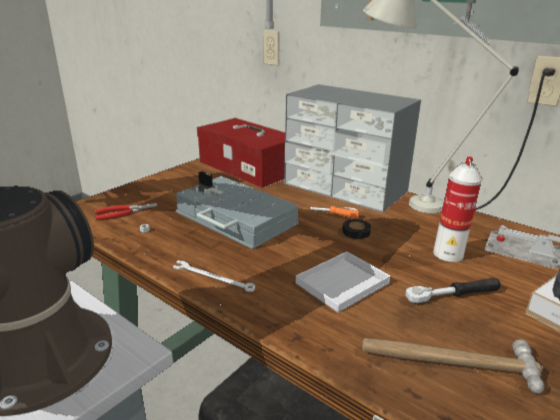

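View pics/side0.png

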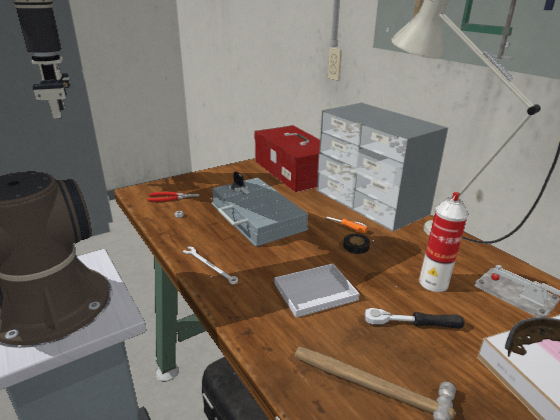

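View pics/wrist0.png

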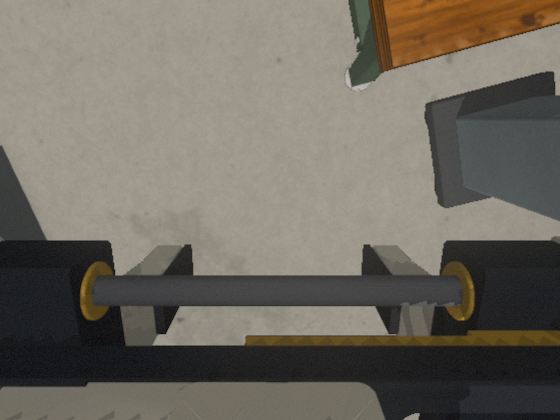

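The scene and side views show the grey case around (237,208) and (258,210), with the knob near (205,180) and (238,180). The tray is at (342,280) and the tape roll at (356,228). I'll enlarge the case next.

```bash
cat > h.py <<'E'
import numpy as np, cv2
def ray(s,u,v):
    R=np.array(s["R"]);t=np.array(s["t"])
    d=R.T@np.array([(u-s["cx"])/s["fx"],(v-s["cy"])/s["fy"],1]);return -R.T@t,d/np.linalg.norm(d)
def onz(s,u,v,z):
    c,d=ray(s,u,v);return c+d*(z-c[2])/d[2]
def proj(s,X):
    p=np.array(s["R"])@np.array(X)+np.array(s["t"]);return np.array([s["fx"]*p[0]/p[2]+s["cx"],s["fy"]*p[1]/p[2]+s["cy"]])
def two(s1,a,s2,b):
    c1,d1=ray(s1,*a);c2,d2=ray(s2,*b)
    k=np.linalg.lstsq(np.stack([d1,-d2],1),c2-c1,rcond=None)[0]
    p,q=c1+k[0]*d1,c2+k[1]*d2
    return (p+q)/2,np.linalg.norm(p-q)
def crop(s,x0,y0,w,h,f,name):
    im=cv2.resize(s["color"][y0:y0+h,x0:x0+w,::-1],None,fx=f,fy=f,interpolation=cv2.INTER_CUBIC)
    for i in range(0,w,20): cv2.putText(im,str(x0+i),(i*f,10),0,.35,(0,0,255)); cv2.line(im,(i*f,12),(i*f,18),(0,0,255))
    for i in range(0,h,20): cv2.putText(im,str(y0+i),(0,i*f+4),0,.35,(0,0,255))
    cv2.imwrite(name,im)
E
python3 - <<'E'
from plant import ctrl
from h import *
s=ctrl.snapshot("scene");crop(s,165,160,145,95,5,"pics/sc1.png")
s=ctrl.snapshot("side");crop(s,200,160,125,95,6,"pics/si1.png")
E
```

```text
(no output)
```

View pics/sc1.png

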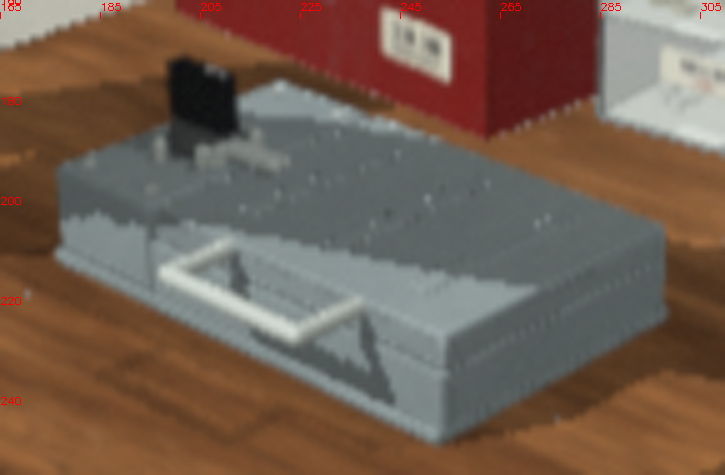

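View pics/si1.png

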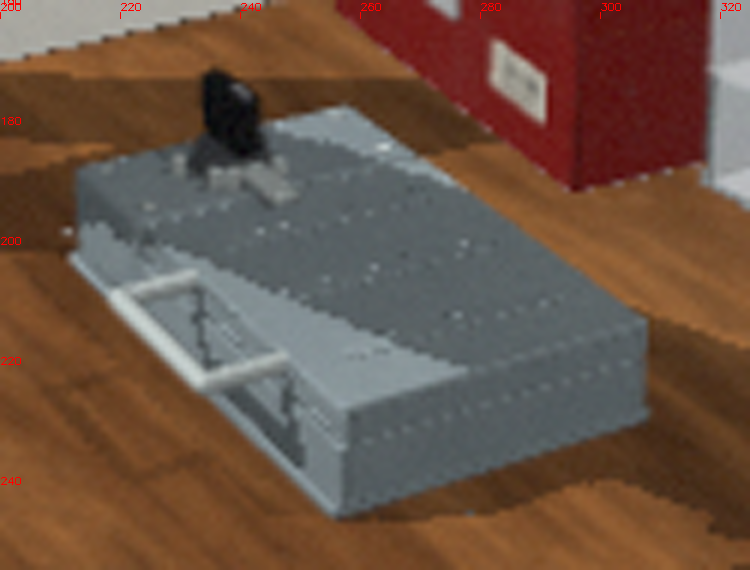

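```bash
python3 - <<'E'
from plant import ctrl
from h import *
a=ctrl.snapshot("scene");b=ctrl.snapshot("side")
P={"A":(176.6,193.6,213,188.7,.055),"B":(254,227.6,257.5,228,.055),"C":(297.8,206,307.5,213.3,.055),"D":(221,176.4,257.8,177.8,.055),
"A'":(176.4,210.4,212,203,0),"B'":(254,248,256.7,245.8,0),"C'":(297.8,223.6,307.5,229.2,0),
"bl":(199,215,220,209.5,.05),"br":(223.6,227,233.8,223.8,.05),"ktL":(200.5,172.4,235.2,172,.099),"ktR":(211.5,174,242,175,.099)}
Q={}
for k,(u,v,p,q,z) in P.items():
    print(k,onz(a,u,v,z).round(4),onz(b,p,q,z).round(4),[x.round(4) for x in two(a,(u,v),b,(p,q))])
    Q[k]=(onz(a,u,v,z)[:2]+onz(b,p,q,z)[:2])/2
for m,n in ["AB","BC","CD","DA"]: d=Q[n]-Q[m];print(m,n,np.linalg.norm(d),np.degrees(np.arctan2(d[1],d[0])))
print((Q["A"]+Q["C"])/2,(Q["B"]+Q["D"])/2)
for s,n,r in [(a,"scene",(290,215,110,95,6)),(b,"side",(265,225,120,95,6))]: crop(s,*r,f"pics/tray_{n}.png")
E
```

```text
A [0.4901 0.2274 0.055 ] [0.4871 0.2212 0.055 ] [array([0.489 , 0.2257, 0.0543]), np.float64(0.0029)]
B [ 0.4827 -0.0468  0.055 ] [ 0.4815 -0.0474  0.055 ] [array([ 0.4807, -0.0486,  0.0562]), np.float64(0.0005)]
C [ 0.6342 -0.0551  0.055 ] [ 0.6354 -0.0529  0.055 ] [array([ 0.6336, -0.0554,  0.056 ]), np.float64(0.0013)]
D [0.6461 0.2234 0.055 ] [0.6423 0.2192 0.055 ] [array([0.6418, 0.2185, 0.0565]), np.float64(0.0021)]
A' [0.4952 0.2417 0.    ] [0.4873 0.2363 0.    ] [array([0.4816, 0.2235, 0.0092]), np.float64(0.0035)]
B' [ 0.4846 -0.0441  0.    ] [ 0.4803 -0.0441  0.    ] [array([ 0.4752, -0.0528,  0.0071]), np.float64(0.001)]
C' [ 0.6443 -0.0494  0.    ] [ 0.6425 -0.0475  0.    ] [array([ 0.6366, -0.055 ,  0.0054]), np.float64(0.0005)]
bl [0.4516 0.1006 0.05  ] [0.4497 0.1003 0.05  ] [array([0.4476, 0.0957, 0.0529]), np.float64(0.0005)]
br [0.4472 0.0137 0.05  ] [0.4448 0.0109 0.05  ] [array([0.4447, 0.011 , 0.051 ]), np.float64(0.0018)]
ktL [0.5568 0.2058 0.099 ] [0.5562 0.2066 0.099 ] [array([0.5545, 0.2032, 0.1005]), np.float64(0.0003)]
ktR [0.5677 0.176  0.099 ] [0.5627 0.1763 0.099 ] [array([0.5548, 0.1617, 0.1065]), np.float64(0.0005)]
A B 0.2714591974800906 -91.37467513783943
B C 0.1528741923755174 -2.6034092567592566
C D 0.27544307836494725 88.03569745131011
D A 0.15567509178619288 178.87967955782966
[0.56168879 0.08515686] [0.56315326 0.08710694]
```

View pics/tray_scene.png

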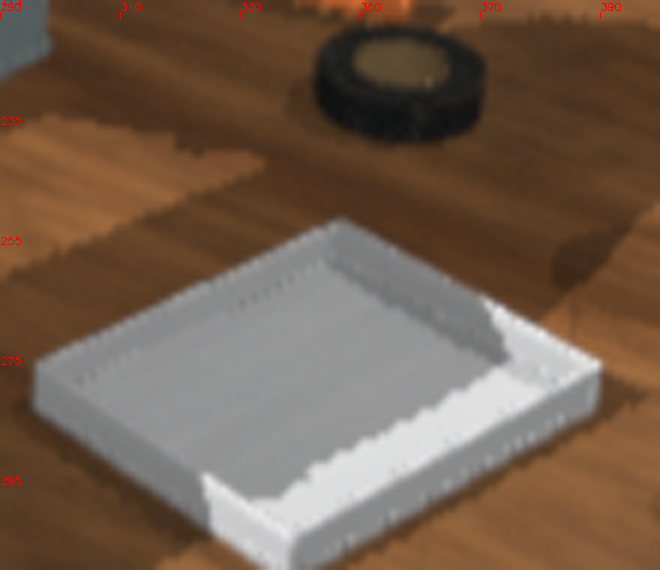

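View pics/tray_side.png

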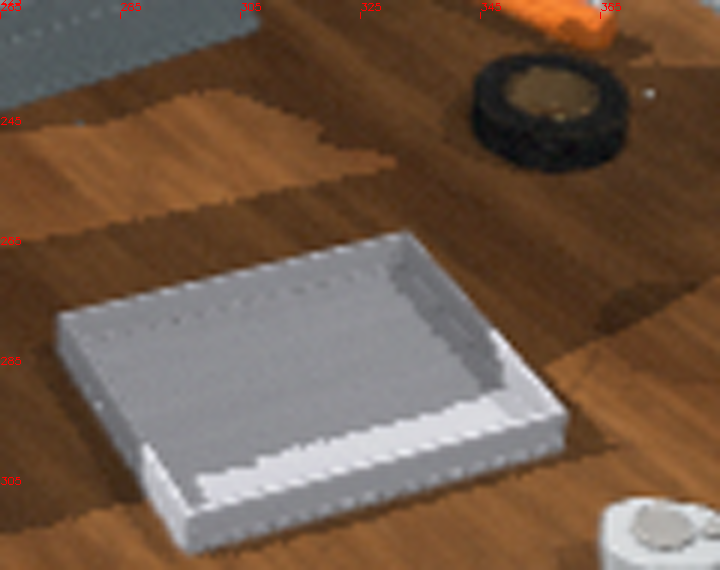

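```bash
python3 - <<'E'
from plant import ctrl
from h import *
from scipy.spatial.transform import Rotation as Ro
o=ctrl.get_obs();T=Ro.from_euler('xyz',o["orientation"],degrees=True).as_matrix()
w=ctrl.snapshot("wrist");R=np.array(w["R"]);c=-R.T@w["t"]
print("cam in tool",T.T@(c-o["tool_pos"])); print("axes in tool (cols x,y,z)\n",(T.T@R.T).round(3))
a=ctrl.snapshot("scene");b=ctrl.snapshot("side")
q=[onz(a,*p,.018)[:2] for p in [(295.8,275.8),(346.7,251.3),(390,276.3),(338.7,305)]]
q2=[onz(b,*p,.018)[:2] for p in [(275,277.5),(332.5,264),(359.2,294),(296,311)]]
for x,y in zip(q,q2): print(x,y)
m=(np.array(q)+q2)/2
print(m.mean(0)); 
for i in range(4): d=m[(i+1)%4]-m[i];print(np.linalg.norm(d),np.degrees(np.arctan2(d[1],d[0])))
print("toolbox", onz(a,262,187,0),onz(b,296,191,0),onz(a,199,163,0))
print("tape",onz(a,356,225,.019))
E
```

```text
cam in tool [ 0.07297373  0.00043377 -0.19008844]
axes in tool (cols x,y,z)
 [[ 0.    -0.964 -0.267]
 [ 1.     0.     0.   ]
 [-0.    -0.267  0.964]]
[ 0.43626276 -0.20049653] [ 0.43440042 -0.20173495]
[ 0.58347461 -0.2290825 ] [ 0.5775063  -0.23149431]
[ 0.55731346 -0.34688746] [ 0.55516871 -0.34730821]
[ 0.41226957 -0.31764683] [ 0.41008099 -0.31731379]
[ 0.4958096  -0.27399557]
0.14806126868990147 -11.363394411093385
0.1192999373837176 -101.72788421176892
0.1480583902756632 168.46073194125157
0.11884544832945629 78.27244589289603
toolbox [0.75930604 0.16967053 0.        ] [0.75715534 0.16828671 0.        ] [0.77354801 0.4596858  0.        ]
tape [ 0.70118689 -0.18261256  0.019     ]
```

Call:
move_arm --increments '[[[24,-31,6],-0.085],[[24,-31,6],-0.085],[[24,-31,6],-0.085],[[24,-31,6],-0.085],[[24,-31,6],-0.085],[[24,-31,6],-0.085],[[24,-31,6],-0.085],[[24,-31,6],-0.085]]' --jaw 1

```text
clock: 1.3
tool_pos: [0.3643, 0.3984, 0.2429]
orientation: [179.9, -0.0, -54.6]
force: [0.9, 0.0, 0.2]
opening: 0.0878
```

Call:
move_arm --increments '[[[24,-31,0],-0.082],[[24,-31,0],-0.082],[[24,-31,0],-0.082],[[24,-31,0],-0.082],[[24,-31,0],-0.082],[[24,-31,0],-0.082],[[24,-31,0],-0.082],[[20,-25,0],-0.07]]'

```text
clock: 2.1
tool_pos: [0.5592, 0.1452, 0.2473]
orientation: [-179.6, 0.2, -93.1]
force: [-0.3, 0.2, -0.1]
opening: 0.0877
```

```bash
python3 - <<'E'
from plant import ctrl
from h import *
w=ctrl.snapshot("wrist");cv2.imwrite("pics/w2.png",w["color"][:,:,::-1])
print(ctrl.get_obs()["tool_pos"],ctrl.get_obs()["orientation"])
E
```

```text
[0.56110542 0.14244417 0.24700772] [-1.79649171e+02  1.55159642e-01 -9.33975185e+01]
```

View pics/w2.png

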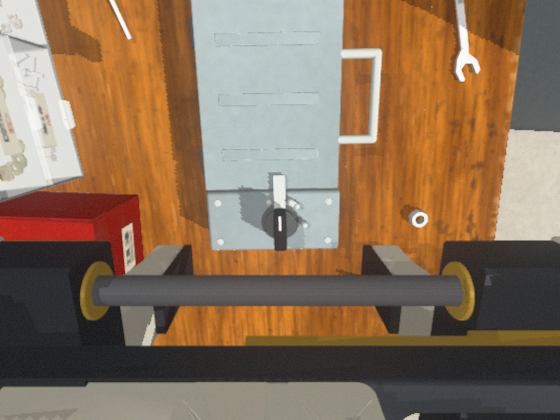

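The wrist view shows the case from above: the knob at (280,225) with its tongue pointing up to (279,178), and the bail bar at x≈377, y 52–142. I'll zoom in on the knob and compute its position.

```bash
python3 - <<'E'
from plant import ctrl
from h import *
w=ctrl.snapshot("wrist");crop(w,185,20,205,240,3,"pics/w3.png");crop(w,245,165,75,90,8,"pics/w4.png")
E
```

```text
(no output)
```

View pics/w3.png

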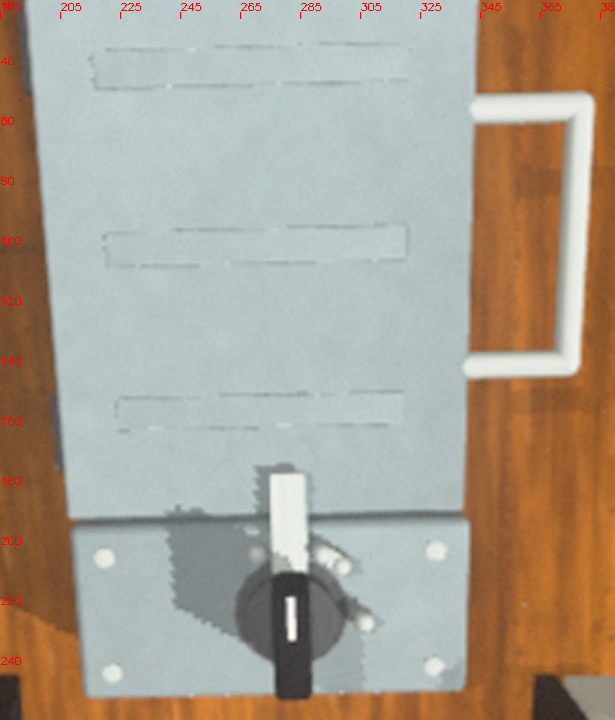

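View pics/w4.png

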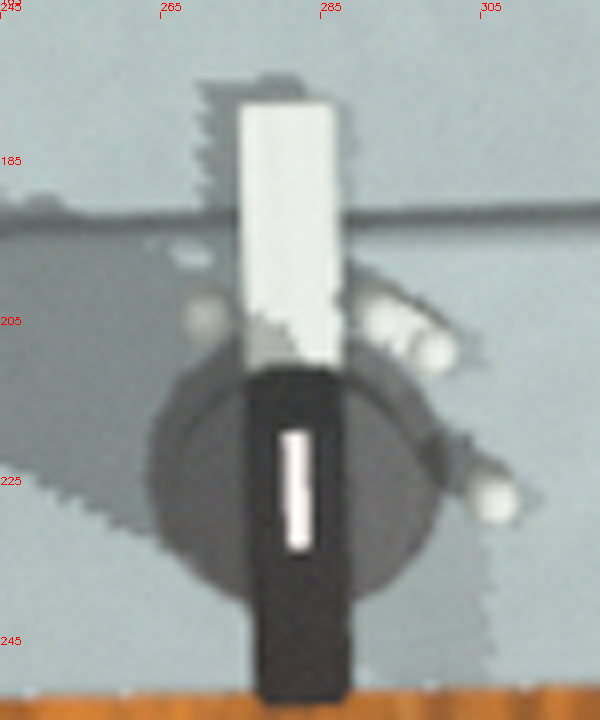

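```bash
python3 - <<'E'
from plant import ctrl
from h import *
w=ctrl.snapshot("wrist")
print(ctrl.get_obs()["tool_pos"],-np.array(w["R"]).T@w["t"])
for n,u,v,z in [("mark",282.1,226.3,.099),("far",282.9,252.5,.099),("near99",281.8,211,.099),("near67",281.8,211,.067),("markT",281.5,219,.099),("markB",282.6,233.7,.099),
("tongue tip",281,177.8,.06),("tongue base",281.8,211,.06),("tongue tip66",281,177.8,.066),
("hubL",263.3,224,.067),("hubR",300,224,.067),
("bailT",(375+0)/1,52,.05),("bail1",185+582/3,20+100/3,.05),("bail2",185+568/3,20+365/3,.05),
("frontlid1",185+475/3,20+20/3,.055),("frontlid2",185+463/3,20+510/3,.055),("deckFL",185+465/3,20+690/3,.055),("deckFR",185+468/3,20+520/3,.055),("deckB",185+88/3,20+695/3,.055),("deckBR",185+73/3,20+522/3,.055)]:
    print(n,onz(w,u,v,z).round(4))
E
```

```text
[0.55900592 0.14522629 0.24675902] [0.55598152 0.07116048 0.43663597]
mark [0.5582 0.1842 0.099 ]
far [0.5588 0.2146 0.099 ]
near99 [0.5576 0.1671 0.099 ]
near67 [0.5577 0.1761 0.067 ]
markT [0.5584 0.1759 0.099 ]
markB [0.558  0.1927 0.099 ]
tongue tip [0.5566 0.1383 0.06  ]
tongue base [0.5578 0.1781 0.06  ]
tongue tip66 [0.5566 0.1372 0.066 ]
hubL [0.5803 0.1909 0.067 ]
hubR [0.5372 0.1932 0.067 ]
bailT [0.4489 0.0094 0.05  ]
bail1 [0.4446 0.011  0.05  ]
bail2 [0.4474 0.104  0.05  ]
frontlid1 [ 0.4837 -0.0158  0.055 ]
frontlid2 [0.4886 0.1575 0.055 ]
deckFL [0.4882 0.2338 0.055 ]
deckFR [0.4867 0.1616 0.055 ]
deckB [0.6445 0.2276 0.055 ]
deckBR [0.6426 0.1539 0.055 ]
```

Call:
move_arm --increments '[[[0,25,-15],0.025],[[0,20,-30],0],[[0,5,-30],0],[[0,0,-30],0],[[0,0,-25],0],[[0,0,-18],0],[[0,0,0],0],[[0,0,0],0]]'

```text
clock: 3.05
tool_pos: [0.5565, 0.202, 0.0971]
orientation: [-179.4, 0.4, -91.0]
force: [0.7, -1.2, 0.9]
opening: 0.0879
```

```bash
python3 - <<'E'
from plant import ctrl
from h import *
w=ctrl.snapshot("wrist");cv2.imwrite("pics/w5.png",w["color"][:,:,::-1])
print(ctrl.get_obs()["tool_pos"],ctrl.get_obs()["orientation"])
E
```

```text
[0.55647654 0.20195319 0.09719048] [-179.4026652     0.45872671  -91.02109255]
```

View pics/w5.png

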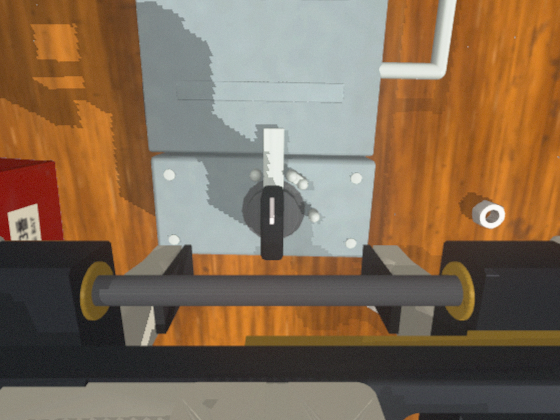

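```bash
python3 - <<'E'
from plant import ctrl
from h import *
w=ctrl.snapshot("wrist");o=ctrl.get_obs()
print(proj(w,o["tool_pos"]), proj(w,[.559,.195,.099]),proj(w,[.559,.195,.067]))
for n,u,v,z in [("far",273,259.5,.099),("near67",273,186,.067),("near99",273,186,.099),("mark",271.8,210,.099),("hubL",243,209,.067),("hubR",303,209,.067),("hubbot",272,240,.067),("tip",274,128.5,.062)]:
    print(n,onz(w,u,v,z).round(4))
E
```

```text
[277.8830037  241.20204146] [274.04936878 231.33341172] [274.8574315  215.84937165]
far [0.56   0.2134 0.099 ]
near67 [0.5598 0.1738 0.067 ]
near99 [0.559  0.1671 0.099 ]
mark [0.5601 0.1816 0.099 ]
hubL [0.581  0.1897 0.067 ]
hubR [0.5394 0.1903 0.067 ]
hubbot [0.5614 0.2129 0.067 ]
tip [0.5585 0.1361 0.062 ]
```

Call:
move_arm --increments '[[[2,-5,-8],-0.012],[[2,-4,-8],0],[[0,0,-7],0],[[0,0,-3],0],[[0,0,0],0],[[0,0,0],0],[[0,0,0],0],[[0,0,0],0]]'

```text
clock: 3.95
tool_pos: [0.5628, 0.1928, 0.0724]
orientation: [-179.1, 0.7, -91.8]
force: [-0.4, -0.3, -0.4]
opening: 0.0878
```

Call:
move_arm --increments '[[[-2.5,0,0],0],[[0,0,0],0],[[0,0,0],0],[[0,0,0],0],[[0,0,0],0],[[0,0,0],0],[[0,0,0],0],[[0,0,0],0]]' --jaw -1

```text
clock: 4.75
tool_pos: [0.5603, 0.1932, 0.0731]
orientation: [-179.1, 0.7, -91.8]
force: [0.1, 0.0, 0.2]
opening: 0.029
```

Call:
move_arm --increments '[[[0,0,0],0],[[0,0,0],0],[[0,0,0],0],[[0,0,0],0],[[0,0,0],0],[[0,0,0],0],[[0,0,0],0],[[0,0,0],0]]'

```text
clock: 5.55
tool_pos: [0.5603, 0.1932, 0.073]
orientation: [-179.1, 0.7, -91.8]
force: [0.6, -0.3, 0.3]
opening: 0.0006
```

The jaws shut on nothing, so I'll look before going on.

```bash
python3 - <<'E'
from plant import ctrl
from h import *
w=ctrl.snapshot("wrist");cv2.imwrite("pics/w6.png",w["color"][:,:,::-1])
a=ctrl.snapshot("scene");crop(a,140,100,140,110,5,"pics/s6.png")
b=ctrl.snapshot("side");crop(b,180,100,140,110,5,"pics/b6.png")
print(ctrl.get_obs())
E
```

```text
{'clock': 5.7, 'joint_pos': array([ 37.94500474,  18.30959162, -20.09435484,   0.07553345,
       -50.44886333, -39.77551659]), 'qvel': array([-0.02602057, -0.04605434,  0.08984122,  0.10653107,  0.05488846,
       -0.02887979]), 'tau': array([-7.83609012e-04, -5.03498054e+01,  2.44748318e+01,  5.83514705e+00,
        4.40731470e-02,  1.63497327e-03]), 'tool_pos': array([0.56031947, 0.19316138, 0.07299299]), 'orientation': array([-179.08042128,    0.68841023,  -91.77747317]), 'force': array([ 0.2210214 ,  0.93267518, -0.44088678]), 'moment': array([0.0504688 , 0.03831061, 0.03492103]), 'opening': 0.0008802880085635647}
```

View pics/w6.png

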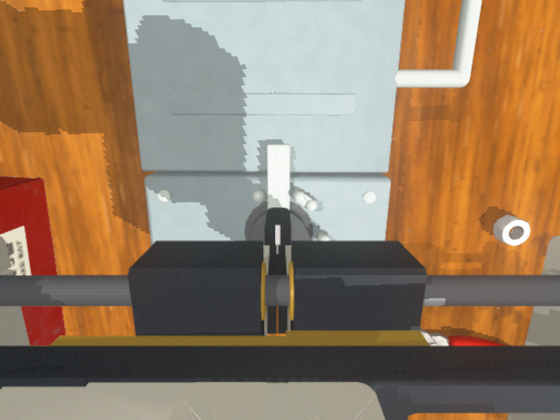

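View pics/s6.png

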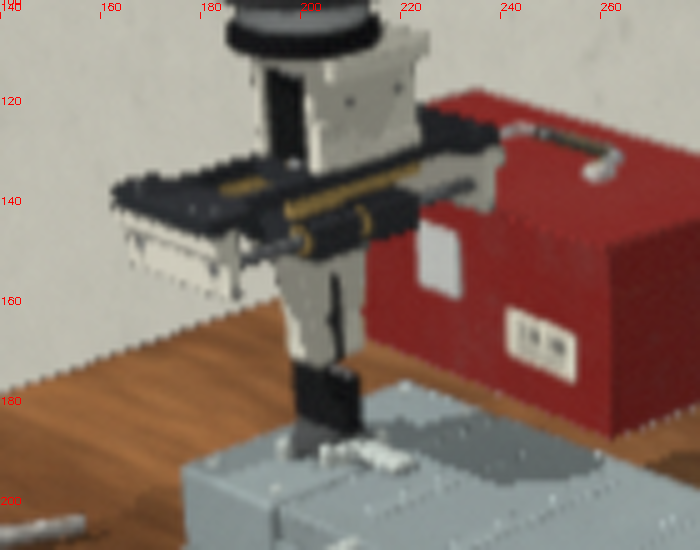

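View pics/b6.png

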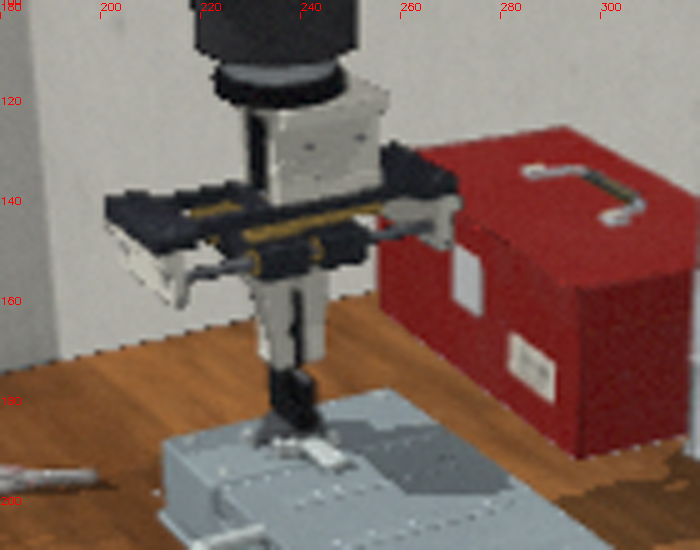

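```bash
python3 - <<'E'
from plant import ctrl
from h import *
o=ctrl.get_obs()
for n in ["scene","side","wrist"]:
    w=ctrl.snapshot(n)
    print(n,proj(w,o["tool_pos"]),"grasp",proj(w,o["tool_pos"]+[0,0,.019]),"bodystart",proj(w,o["tool_pos"]+[0,0,.066]),"knob",proj(w,[.56,.1935,.089]), proj(w,[.56,.1935,.099]), proj(w,[.56,.1935,.067]))
w=ctrl.snapshot("scene");crop(w,185,140,50,60,12,"pics/s7.png")
w=ctrl.snapshot("wrist");crop(w,220,130,120,150,5,"pics/w7.png")
E
```

```text
scene [205.42704279 182.40701985] grasp [204.99834488 175.69380423] bodystart [203.91202064 158.68245735] knob [204.88667324 176.76090643] [204.65849432 173.19798053] [205.38288509 184.50906306]
side [238.8346312  181.17905424] grasp [238.63332664 175.39293691] bodystart [238.12297895 160.72396224] knob [238.5168554  176.29361569] [238.40945793 173.22244848] [238.75035639 182.97087266]
wrist [278.48010259 240.90880259] grasp [278.12890039 253.44489968] bodystart [276.86423578 298.5868671 ] knob [278.76924619 251.84706413] [278.59312546 259.28334544] [279.09955114 237.90071853]
```

View pics/s7.png

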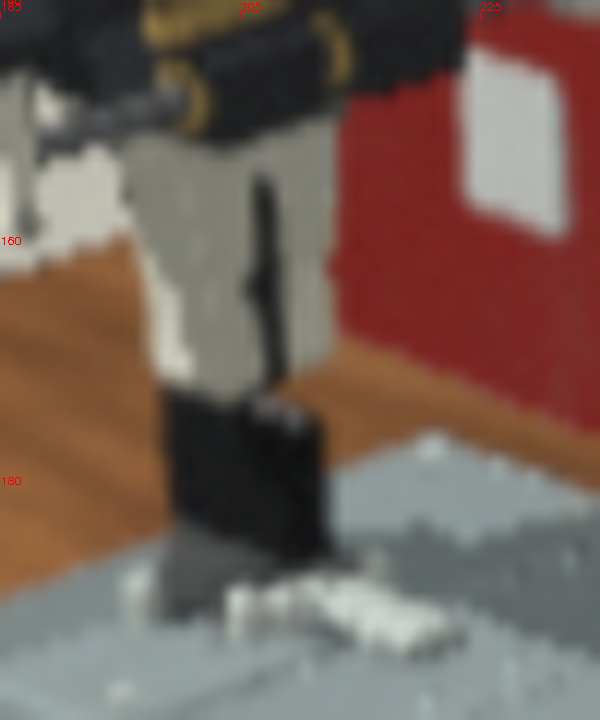

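View pics/w7.png

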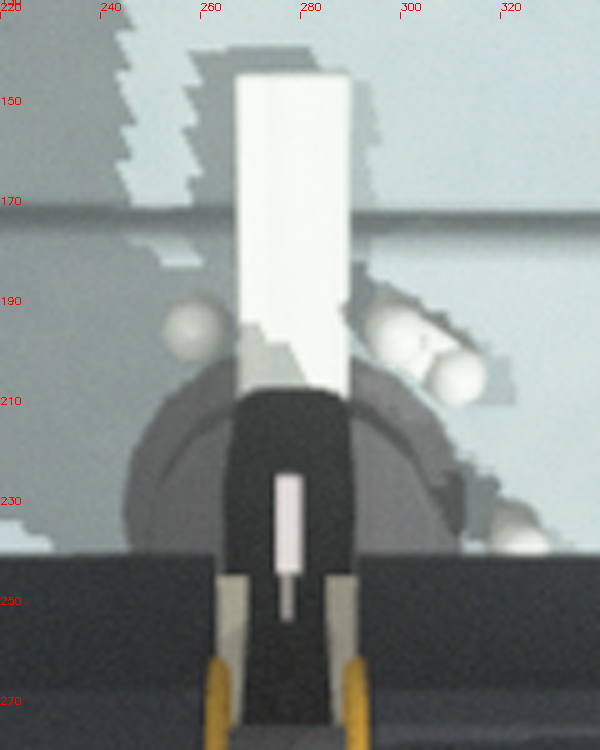

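Call:
move_arm --increments '[[[0,0,2],0],[[0,0,2],0],[[0,0,2],0],[[0,0,2],0],[[0,0,2],0],[[0,0,2],0],[[0,0,2],0],[[0,0,0],0]]'

```text
clock: 6.75
tool_pos: [0.5605, 0.1933, 0.0887]
orientation: [-179.0, 0.7, -91.8]
force: [-0.6, -0.0, -0.7]
opening: 0.0005
```

```bash
python3 - <<'E'
from plant import ctrl
from h import *
w=ctrl.snapshot("scene");crop(w,185,140,50,60,12,"pics/s8.png")
w=ctrl.snapshot("wrist");crop(w,220,130,120,150,5,"pics/w8.png")
E
```

```text
(no output)
```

View pics/s8.png

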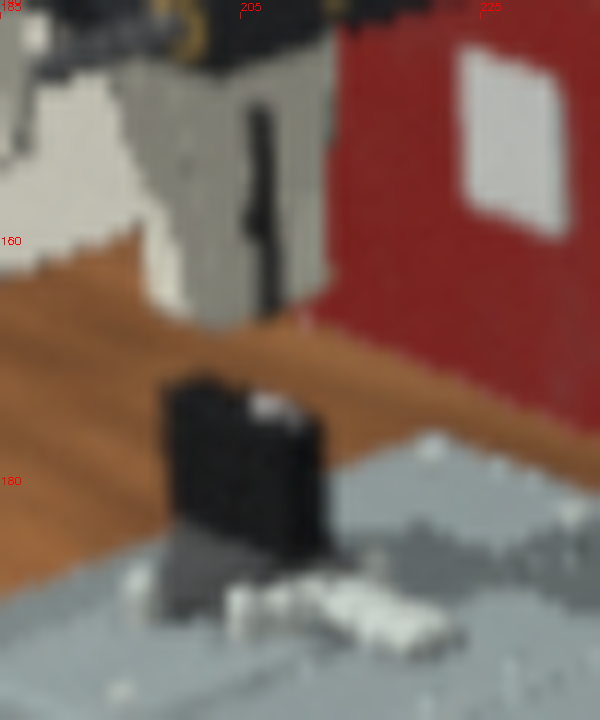

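View pics/w8.png

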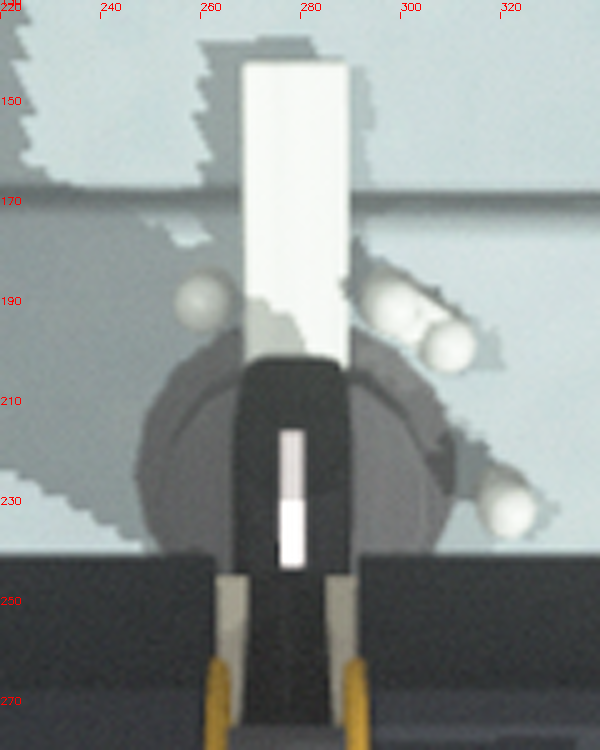

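```bash
python3 - <<'E'
from plant import ctrl
from h import *
o=ctrl.get_obs()
b=ctrl.snapshot("side");crop(b,215,140,50,60,12,"pics/b8.png")
a=ctrl.snapshot("scene")
print(proj(a,o["tool_pos"]),proj(b,o["tool_pos"]))
E
```

```text
[205.08745502 176.99438872] [238.67840638 176.51456732]
```

View pics/b8.png

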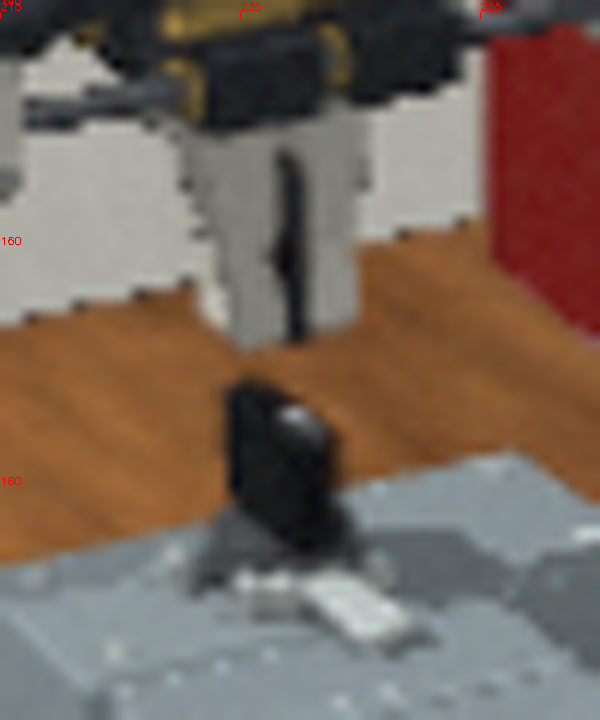

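```bash
python3 - <<'E'
from plant import ctrl
from h import *
a=ctrl.snapshot("scene");b=ctrl.snapshot("side")
for p,q in [((205.5,167),(238.5,168.5)),((198.5,166),(233,167)),((212,164),(245,166.5))]: print(two(a,p,b,q))
for z in (.089,.115): print(onz(a,205.5,167,z),onz(b,238.5,168.5,z))
c0=np.array([.559,.195,0])
print([proj(a,[.5605,.1933,z]) for z in (.1,.11,.12)],[proj(b,[.5605,.1933,z]) for z in (.1,.11,.12)])
E
```

```text
(array([0.55553065, 0.18356191, 0.11942458]), np.float64(0.0012104538916860245))
(array([0.54529465, 0.19846179, 0.12128645]), np.float64(0.0014844729782129934))
(array([0.5759042 , 0.18073267, 0.12236641]), np.float64(0.0012733136323698799))
[0.60901418 0.24382356 0.089     ] [0.58883364 0.24629207 0.089     ]
[0.56418327 0.19344301 0.115     ] [0.55978779 0.19148636 0.115     ]
[array([204.830643  , 172.80406592]), array([204.60138538, 169.21303171]), array([204.37044568, 165.59564968])] [array([238.57851985, 172.90171095]), array([238.47092058, 169.80556085]), array([238.36251632, 166.68624748])]
```

The fingertips in both outside views are about 27 mm higher than the reported TCP, at scene (205,167) and side (238,168), and the jaws closed above the knob. I'll open, go lower and check visually.

Call:
move_arm --increments '[[[0,0,0],0],[[0,0,0],0],[[0,0,0],0],[[0,0,0],0],[[0,0,0],0],[[0,0,-3],0],[[0,0,-3],0],[[0,0,0],0]]' --jaw 1

```text
clock: 7.85
tool_pos: [0.5601, 0.193, 0.0812]
orientation: [-179.1, 0.7, -91.8]
force: [-0.2, -0.3, 0.2]
opening: 0.0587
```

Call:
move_arm --increments '[[[0,0,-5],0],[[0,0,-5],0],[[0,0,-5],0],[[0,0,-5],0],[[0,0,-5],0],[[0,0,-3],0],[[0,0,0],0],[[0,0,0],0]]'

```text
clock: 8.65
tool_pos: [0.5596, 0.1927, 0.0498]
orientation: [-179.2, 0.6, -91.8]
force: [-0.1, -0.5, 0.2]
opening: 0.0878
```

```bash
python3 - <<'E'
from plant import ctrl
from h import *
o=ctrl.get_obs();print(o["tool_pos"],o["orientation"],o["force"])
w=ctrl.snapshot("scene");crop(w,165,120,90,90,7,"pics/s9.png");print(proj(w,o["tool_pos"]))
b=ctrl.snapshot("side");crop(b,195,120,90,90,7,"pics/b9.png");print(proj(b,o["tool_pos"]))
E
```

```text
[0.55962731 0.19268062 0.04980275] [-179.18778986    0.60795885  -91.78840436] [-0.07553039 -0.48676309  0.23318285]
[205.87437194 190.60678808]
[238.95248427 188.24200289]
```

View pics/s9.png

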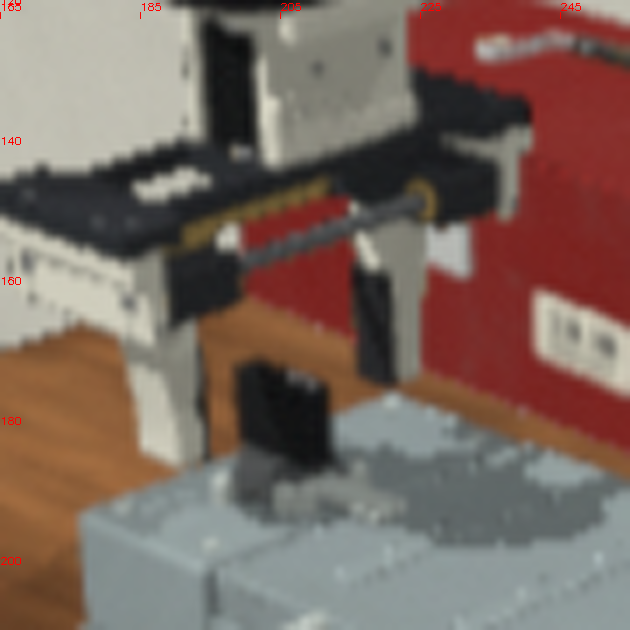

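View pics/b9.png

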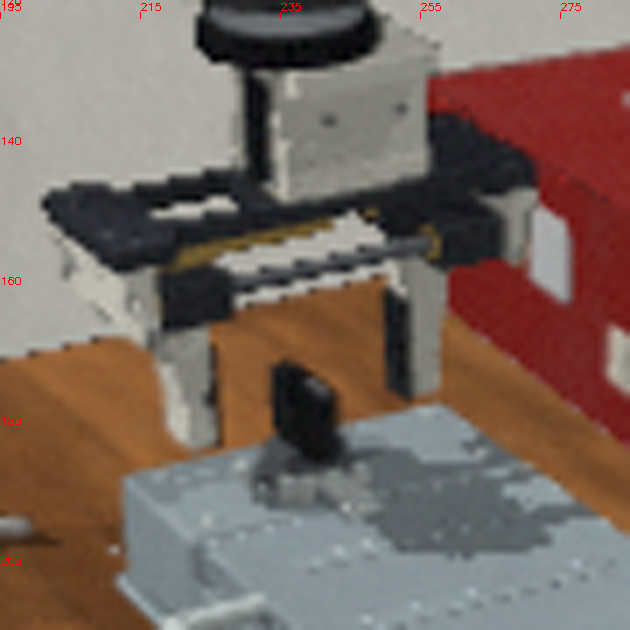

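Call:
move_arm --increments '[[[0,0,-3],0],[[0,0,0],0],[[0,0,0],0],[[0,0,0],0],[[0,0,0],0],[[0,0,0],0],[[0,0,0],0],[[0,0,0],0]]' --jaw -1

```text
clock: 9.55
tool_pos: [0.5601, 0.1931, 0.0476]
orientation: [-179.1, 0.7, -91.8]
force: [-0.0, 0.3, 0.1]
opening: 0.0294
```

Call:
move_arm --increments '[[[0,0,0],0],[[0,0,0],0],[[0,0,0],0],[[0,0,0],0],[[0,0,0],0],[[0,0,0],0],[[0,0,0],0],[[0,0,0],0]]'

```text
clock: 10.35
tool_pos: [0.5601, 0.1931, 0.0476]
orientation: [-179.1, 0.7, -91.8]
force: [0.8, 0.0, 0.6]
opening: 0.0135
```

Call:
move_arm --increments '[[[0,0,2],0],[[0,0,2],0],[[0,0,2],0],[[0,0,2],0],[[0,0,2],0],[[0,0,2],0],[[0,0,1],0],[[0,0,0],0]]'

```text
clock: 11.15
tool_pos: [0.56, 0.1931, 0.0607]
orientation: [-179.1, 0.7, -91.8]
force: [1.8, -0.6, -3.9]
opening: 0.0138
```

```bash
python3 - <<'E'
from plant import ctrl
from h import *
o=ctrl.get_obs();print(o["tool_pos"],o["orientation"],o["force"])
w=ctrl.snapshot("scene");crop(w,165,120,90,90,7,"pics/s10.png")
w=ctrl.snapshot("wrist");crop(w,200,100,160,150,4,"pics/w10.png")
E
```

```text
[0.56004868 0.19306135 0.06068297] [-179.14010202    0.66727791  -91.80000538] [ 1.78357605 -0.60054807 -3.89518915]
```

View pics/s10.png

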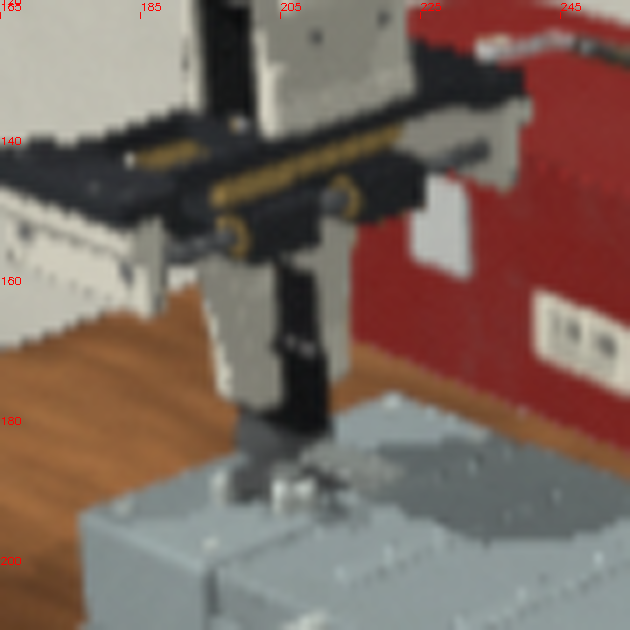

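View pics/w10.png

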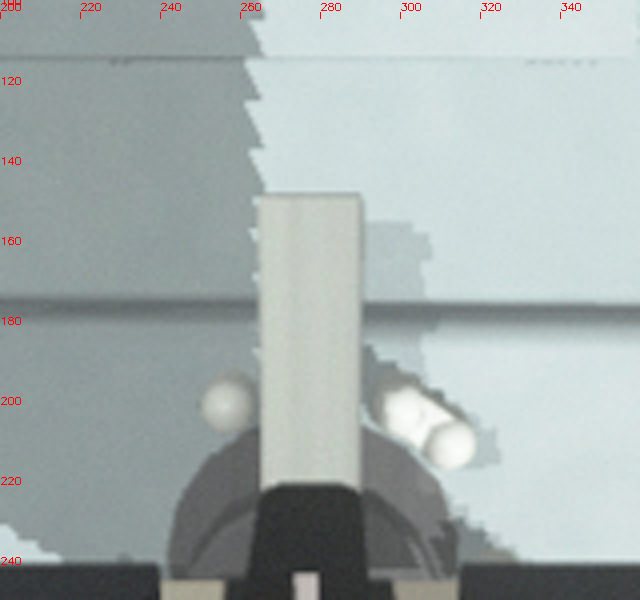

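Call:
move_arm --increments '[[[0,0,0],-0.1],[[0,0,0],-0.14],[[0,0,0],-0.14],[[0,0,0],-0.14],[[0,0,0],-0.14],[[0,0,0],-0.14],[[0,0,0],-0.14],[[0,0,0],-0.1]]'

```text
clock: 12.05
tool_pos: [0.5588, 0.1934, 0.0607]
orientation: [-179.2, 0.6, -153.7]
force: [0.6, 0.2, -2.7]
opening: 0.0138
```

Call:
move_arm --increments '[[[0.6,0,0],-0.08],[[0.6,0,0],-0.03],[[0,0,0],0],[[0,0,0],0],[[0,0,0],0],[[0,0,0],0],[[0,0,0],0],[[0,0,0],0]]'

```text
clock: 12.85
tool_pos: [0.5587, 0.1935, 0.0607]
orientation: [-179.3, 0.6, -160.3]
force: [1.3, -0.2, -1.9]
opening: 0.0137
```

```bash
python3 - <<'E'
from plant import ctrl
from h import *
o=ctrl.get_obs();print(o["tool_pos"],o["orientation"],o["force"])
w=ctrl.snapshot("scene");crop(w,165,120,90,90,7,"pics/s11.png")
w=ctrl.snapshot("wrist");crop(w,200,100,160,150,4,"pics/w11.png")
E
```

```text
[0.55869316 0.19351112 0.06067937] [-179.27246692    0.56423968 -160.32523928] [ 1.34227853 -0.18435455 -1.92652125]
```

View pics/w11.png

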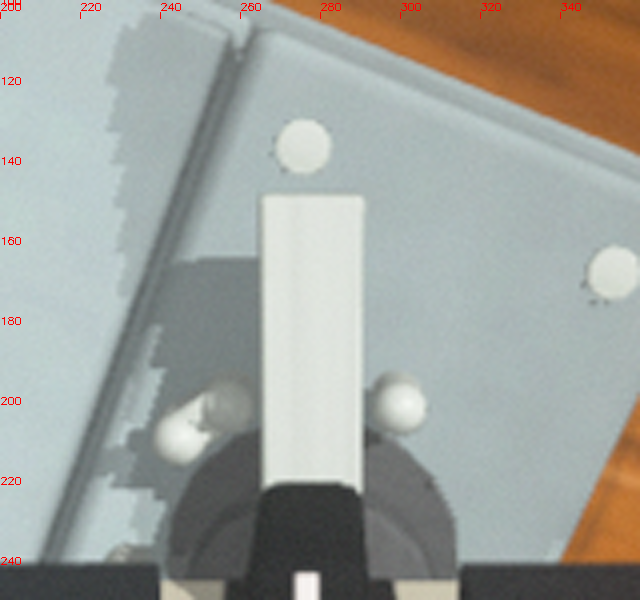

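The tongue sits centred between the posts of the second notch, at columns 256 and 300. I'll push it down.

Call:
move_arm --increments '[[[0,0,-2],0],[[0,0,-2],0],[[0,0,-2],0],[[0,0,-2],0],[[0,0,-2],0],[[0,0,-2],0],[[0,0,-2],0],[[0,0,0],0]]'

```text
clock: 13.75
tool_pos: [0.5588, 0.1935, 0.0475]
orientation: [-179.3, 0.6, -160.3]
force: [-2.8, -0.7, 5.2]
opening: 0.0135
```

Call:
move_arm --increments '[[[0,0,-1.5],0],[[0,0,-1.5],0],[[0,0,-1],0],[[0,0,0],0],[[0,0,0],0],[[0,0,0],0],[[0,0,0],0],[[0,0,0],0]]'

```text
clock: 14.55
tool_pos: [0.5588, 0.1935, 0.0476]
orientation: [-179.2, 0.7, -160.2]
force: [-1.7, -0.4, 4.1]
opening: 0.0138
```

```bash
python3 - <<'E'
from plant import ctrl
from h import *
o=ctrl.get_obs();print(o["tool_pos"],o["orientation"],o["force"],o["opening"])
w=ctrl.snapshot("scene");crop(w,165,120,90,90,7,"pics/s12.png")
w=ctrl.snapshot("wrist");crop(w,200,100,160,150,4,"pics/w12.png")
E
```

```text
[0.55881583 0.19353469 0.04756534] [-179.20617476    0.69276672 -160.17559828] [-1.71936705 -0.4232781   4.06536091] 0.01378235203787542
```

View pics/s12.png

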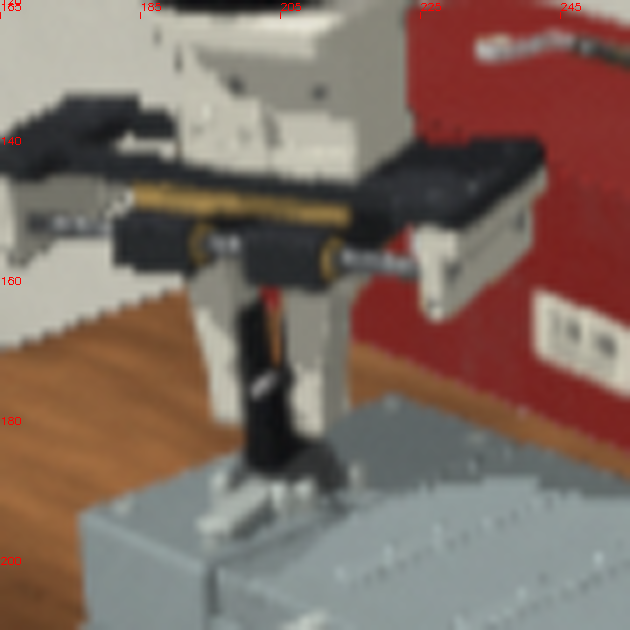

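Call:
move_arm --increments '[[[0,0,0],0],[[0,0,0],0],[[0,0,0],0],[[0,0,0],0],[[0,0,10],0],[[0,0,25],0],[[-5,-10,35],0.1],[[-15,-20,30],0.14]]' --jaw 0

```text
clock: 15.45
tool_pos: [0.5375, 0.1625, 0.1461]
orientation: [-179.0, 0.2, -146.1]
force: [0.5, -0.6, 1.0]
opening: 0.0437
```

```bash
python3 - <<'E'
from plant import ctrl
from h import *
o=ctrl.get_obs();print(o["tool_pos"],o["orientation"],o["force"],o["opening"])
a=ctrl.snapshot("scene");crop(a,165,150,140,90,5,"pics/s13.png")
print(onz(a,287,185,0),onz(a,391,205,0),onz(a,197,160,0))
w=ctrl.snapshot("wrist");cv2.imwrite("pics/w13.png",w["color"][:,:,::-1])
E
```

```text
[0.53751504 0.16254067 0.14606194] [-179.02747113    0.19185278 -146.08088095] [ 0.48428959 -0.56812867  0.95753961] 0.04367137320969692
[0.8189468  0.12249314 0.        ] [ 0.89539898 -0.1792015   0.        ] [0.78847447 0.48608409 0.        ]
```

View pics/s13.png

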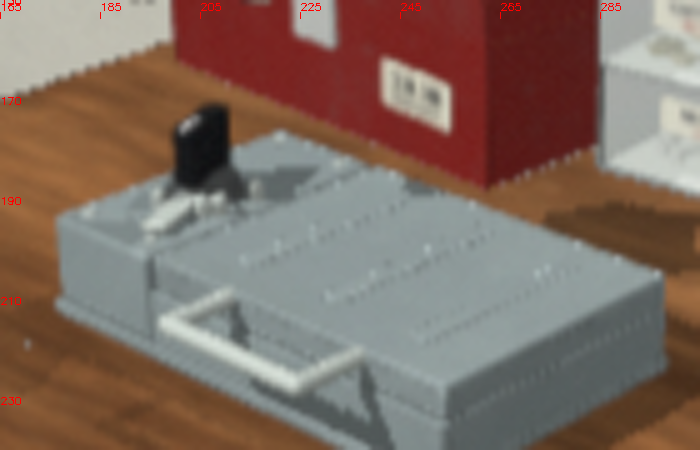

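View pics/w13.png

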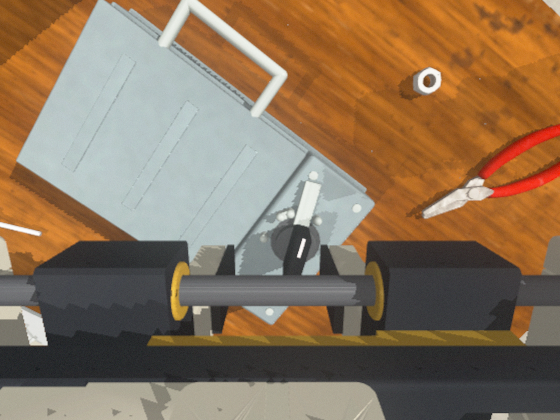

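Call:
move_arm --increments '[[[-12,-13,0],0.12],[[-12,-13,0],0.12],[[-12,-13,0],0.12],[[-12,-13,0],0.12],[[-12,-13,0],0.12],[[-12,-13,0],0.12],[[-12,-13,0],0.12],[[-7,-14,0],0.11]]' --jaw -0.5

```text
clock: 16.35
tool_pos: [0.4449, 0.055, 0.154]
orientation: [-178.9, 1.0, -90.0]
force: [0.2, -0.9, -1.0]
opening: 0.0218
```

Call:
move_arm --increments '[[[0,0,-10],0],[[0,0,-10],0],[[0,0,0],0],[[0,0,0],0],[[0,0,0],0],[[0,0,0],0],[[0,0,0],0],[[0,0,0],0]]'

```text
clock: 17.15
tool_pos: [0.4456, 0.0558, 0.1333]
orientation: [-178.8, 1.0, -90.4]
force: [-0.4, -0.2, -0.9]
opening: 0.022
```

```bash
python3 - <<'E'
from plant import ctrl
from h import *
o=ctrl.get_obs();print(o["tool_pos"],o["orientation"],o["force"],o["opening"])
w=ctrl.snapshot("wrist");cv2.imwrite("pics/w14.png",w["color"][:,:,::-1])
a=ctrl.snapshot("scene");crop(a,165,130,130,110,5,"pics/s14.png")
a=ctrl.snapshot("side");crop(a,185,130,130,110,5,"pics/b14.png")
E
```

```text
[0.44563487 0.05577472 0.13327025] [-178.83032585    0.98993462  -90.38994433] [-0.42275002 -0.20870607 -0.86188076] 0.02204168649620477
```

View pics/w14.png

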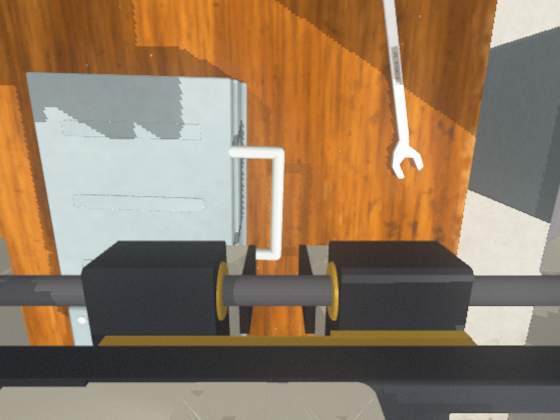

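View pics/s14.png

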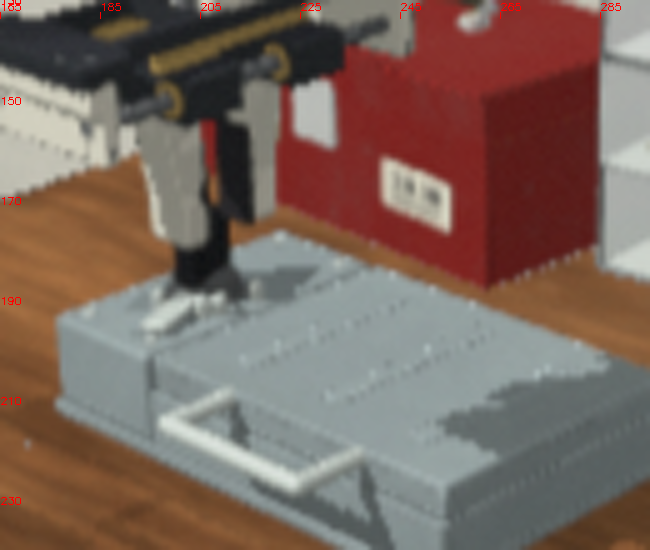

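View pics/b14.png

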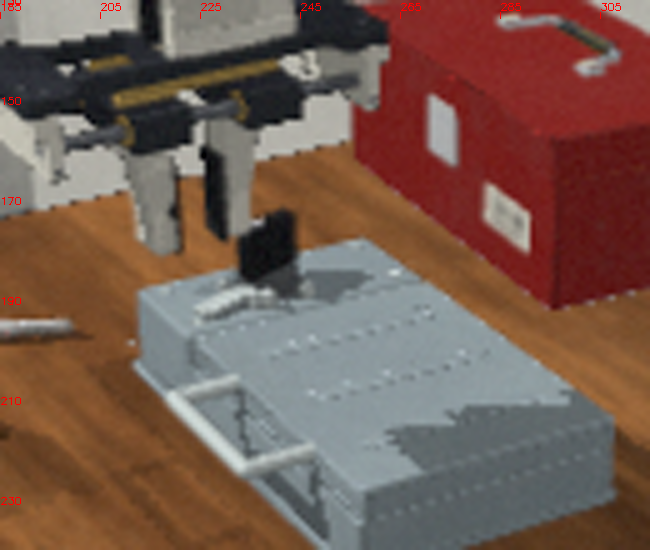

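```bash
python3 - <<'E'
from plant import ctrl
from h import *
o=ctrl.get_obs()
w=ctrl.snapshot("wrist");crop(w,215,130,100,130,5,"pics/w15.png")
for p in [(279,153),(277,203),(275,252)]: print(onz(w,*p,.05))
E
```

```text
[0.44608359 0.01182519 0.05      ]
[0.44801239 0.05423064 0.05      ]
[0.450113   0.09962687 0.05      ]
```

View pics/w15.png

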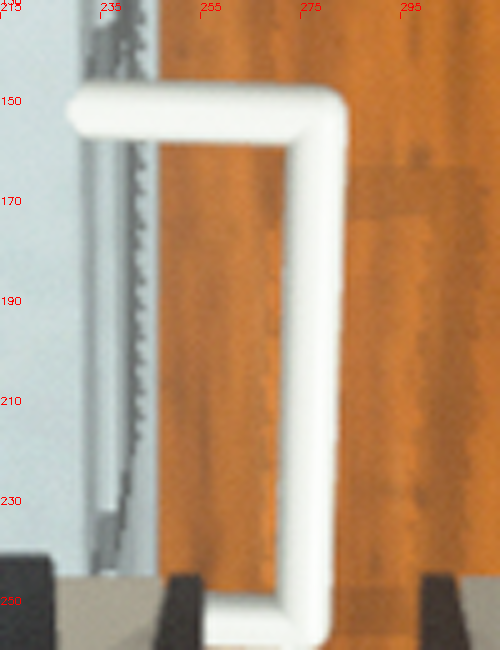

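Call:
move_arm --increments '[[[1,0,-15],-0.022],[[1,0,-15],0],[[0,0,-15],0],[[0,0,-15],0],[[0,0,-15],0],[[0,0,-15],0],[[0,0,0],0],[[0,0,0],0]]'

```text
clock: 18.15
tool_pos: [0.4488, 0.0559, 0.042]
orientation: [-178.6, 1.1, -91.7]
force: [0.2, -0.5, 0.6]
opening: 0.0217
```

```bash
python3 - <<'E'
from plant import ctrl
from h import *
o=ctrl.get_obs();print(o["tool_pos"],o["orientation"],o["force"],o["opening"])
a=ctrl.snapshot("scene");crop(a,165,150,90,90,6,"pics/s16.png")
a=ctrl.snapshot("side");crop(a,185,150,90,90,6,"pics/b16.png")
E
```

```text
[0.44881516 0.05590656 0.04195429] [-178.62587038    1.08193109  -91.70193988] [ 0.17115962 -0.54142752  0.6363562 ] 0.02172748024496401
```

View pics/s16.png

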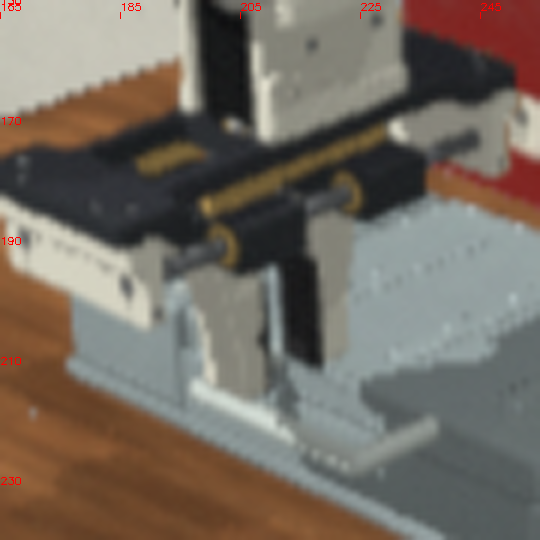

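View pics/b16.png

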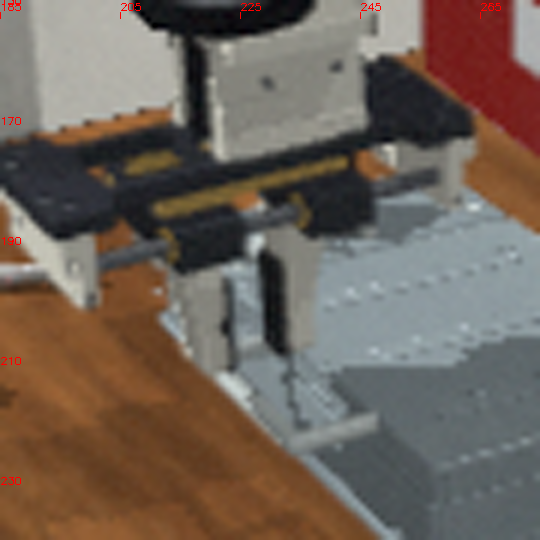

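Call:
move_arm --increments '[[[0,0,-6],0],[[0,0,-6],0],[[0,0,-6],0],[[0,0,-6],0],[[0,0,-6],0],[[0,0,-3],0],[[0,0,0],0],[[0,0,0],0]]'

```text
clock: 19.05
tool_pos: [0.4499, 0.0565, 0.0077]
orientation: [-178.5, 1.2, -91.7]
force: [-0.2, -0.1, 0.1]
opening: 0.0216
```

Call:
move_arm --increments '[[[-1,0,0],0],[[0,0,0],0],[[0,0,0],0],[[0,0,0],0],[[0,0,0],0],[[0,0,0],0],[[0,0,0],0],[[0,0,0],0]]' --jaw -1

```text
clock: 19.85
tool_pos: [0.449, 0.0567, 0.0082]
orientation: [-178.4, 1.2, -91.7]
force: [0.8, -0.1, -0.1]
opening: 0.0089
```

```bash
python3 - <<'E'
from plant import ctrl
from h import *
o=ctrl.get_obs();print(o["tool_pos"],o["orientation"],o["force"],o["opening"])
a=ctrl.snapshot("scene");crop(a,165,150,90,90,6,"pics/s17.png")
# arc table in (dx,dz) from start
for th in np.arange(0,1.81,.1):
    f=th+np.arctan2(14,195);print(round(th,2),(1000*(.1955*(np.cos(np.arctan2(14,195))-np.cos(f)))).round(1),(1000*.1955*(np.sin(f)-np.sin(np.arctan2(14,195)))).round(1))
E
```

```text
[0.44895633 0.05667813 0.00822436] [-178.41479701    1.22546087  -91.7085017 ] [ 0.78506705 -0.14879981 -0.14806024] 0.008890683092381288
0.0 0.0 0.0
0.1 2.4 19.4
0.2 6.7 38.5
0.3 12.8 57.0
0.4 20.8 74.8
0.5 30.6 91.8
0.6 42.0 107.7
0.7 54.9 122.3
0.8 69.2 135.6
0.9 84.8 147.4
1.0 101.4 157.6
1.1 119.0 166.1
1.2 137.4 172.8
1.3 156.3 177.6
1.4 175.7 180.5
1.5 195.2 181.5
1.6 214.7 180.5
1.7 234.0 177.6
1.8 252.9 172.7
```

View pics/s17.png

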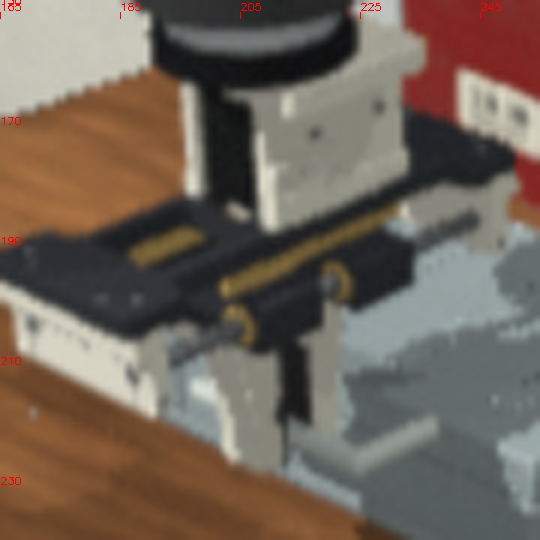

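Call:
move_arm --increments '[[[1,0,10],0],[[2,0,12],0],[[3,0,13],0],[[4,0,12],0],[[4,0,12],0],[[5,0,12],0],[[6,0,11],0],[[6,0,11],0]]'

```text
clock: 20.7
tool_pos: [0.4846, 0.0556, 0.109]
orientation: [-178.0, 1.1, -91.6]
force: [16.7, -4.8, -15.1]
opening: 0.0086
```

Call:
move_arm --increments '[[[9.5,-0.3,8.5],0],[[8.5,-0.3,8.5],0],[[8,-0.3,8],0],[[9,-0.3,7.5],0],[[9,-0.3,7],0],[[9.5,-0.3,6.5],0],[[10,-0.3,6],0],[[10.5,-0.3,5.5],0]]'

```text
clock: 21.5
tool_pos: [0.556, 0.0528, 0.1726]
orientation: [-178.5, 1.2, -91.7]
force: [0.3, 0.8, -2.7]
opening: 0.0092
```

Call:
move_arm --increments '[[[11.5,-0.3,3],0],[[11,-0.3,3.5],0],[[11,-0.3,3],0],[[11.5,-0.3,2.5],0],[[11.5,-0.3,2],0],[[11.5,-0.3,1.5],0],[[11.5,-0.3,0.7],0],[[11.5,-0.3,0],0]]'

```text
clock: 22.3
tool_pos: [0.6504, 0.0493, 0.1949]
orientation: [-178.7, 1.2, -91.7]
force: [-0.5, 0.9, -0.7]
opening: 0.0089
```

```bash
python3 - <<'E'
from plant import ctrl
from h import *
o=ctrl.get_obs();print(o["tool_pos"],o["orientation"],o["force"],o["opening"])
a=ctrl.snapshot("side");cv2.imwrite("pics/b18.png",a["color"][:,:,::-1])
E
```

```text
[0.65036145 0.04931581 0.19490007] [-178.67957936    1.19942931  -91.67821851] [-0.53982217  0.89219287 -0.66422411] 0.00894934234920057
```

View pics/b18.png

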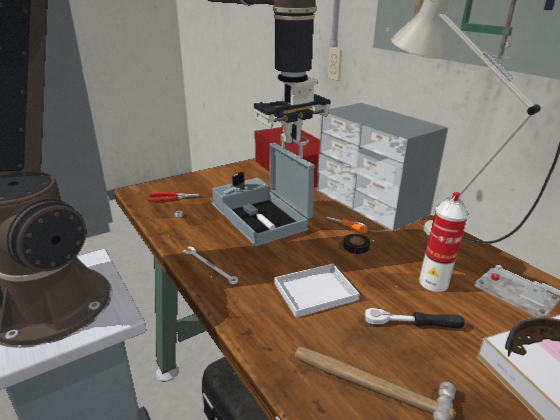

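Call:
move_arm --increments '[[[11.5,-0.3,-0.5],0],[[11.5,-0.3,-1.2],0],[[11.5,-0.3,-2],0],[[11,-0.3,-2.7],0],[[0,0,0],0],[[0,0,0],0],[[0,0,0],0],[[0,0,0],0]]'

```text
clock: 23.15
tool_pos: [0.7015, 0.0474, 0.1872]
orientation: [-178.7, 1.1, -91.7]
force: [-1.3, 0.8, -0.3]
opening: 0.0089
```

Call:
move_arm --increments '[[[0,0,0],0],[[0,0,0],0],[[0,0,0],0],[[0,0,10],0],[[0,0,20],0],[[0,0,25],0],[[-10,0,20],0],[[-30,0,10],0]]' --jaw 0

```text
clock: 23.95
tool_pos: [0.6614, 0.0465, 0.2757]
orientation: [-178.8, 1.0, -91.7]
force: [0.3, 1.0, 0.4]
opening: 0.0438
```

Call:
move_arm --increments '[[[-20,0,0],0.14],[[-20,0,0],0.14],[[-20,0,0],0.14],[[-20,0,0],0.14],[[-20,0,-5],0.14],[[-20,0,-10],0.14],[[-10,0,-20],0.14],[[0,0,-20],0.14]]'

```text
clock: 24.75
tool_pos: [0.5276, 0.0463, 0.2352]
orientation: [-177.7, 0.5, -25.0]
force: [1.1, -0.7, 0.3]
opening: 0.0439
```

Call:
move_arm --increments '[[[0,0,0],0.14],[[0,0,0],0.14],[[0,0,0],0.14],[[0,0,0],0.05],[[0,0,0],0],[[0,0,0],0],[[0,0,0],0],[[0,0,0],0]]'

```text
clock: 25.55
tool_pos: [0.5265, 0.0457, 0.2392]
orientation: [-177.6, 0.3, 3.1]
force: [0.3, 0.2, -0.5]
opening: 0.0438
```

```bash
python3 - <<'E'
from plant import ctrl
from h import *
o=ctrl.get_obs();print(o["tool_pos"],o["orientation"],o["force"],o["opening"])
w=ctrl.snapshot("wrist");cv2.imwrite("pics/w19.png",w["color"][:,:,::-1])
a=ctrl.snapshot("scene");cv2.imwrite("pics/s19.png",a["color"][:,:,::-1])
a=ctrl.snapshot("side");crop(a,200,130,130,120,5,"pics/b19.png")
E
```

```text
[0.52654394 0.04574853 0.23916633] [-177.64553027    0.30033866    3.09327043] [ 0.26332626  0.19841312 -0.4750115 ] 0.043761762000018696
```

View pics/w19.png

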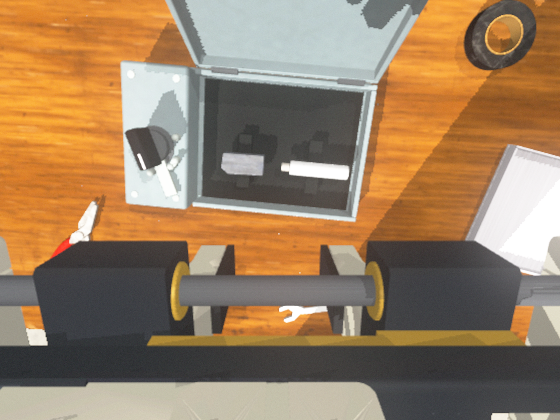

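View pics/b19.png

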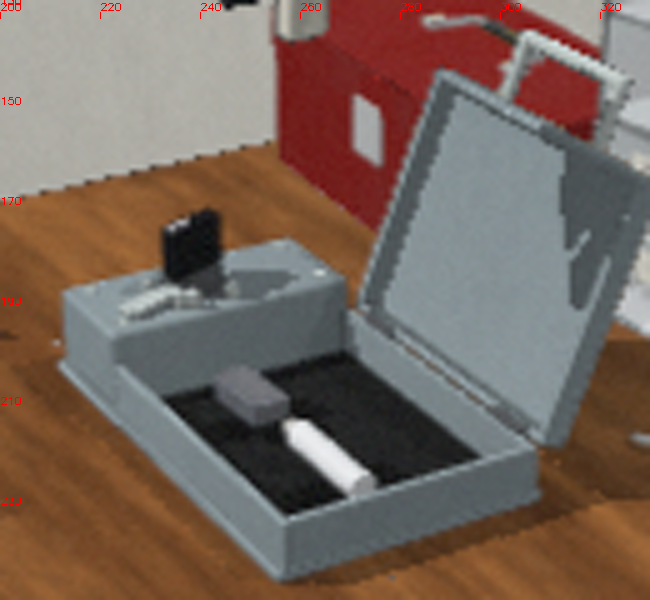

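```bash
python3 - <<'E'
from plant import ctrl
from h import *
w=ctrl.snapshot("wrist");crop(w,195,120,165,100,4,"pics/w20.png")
E
```

```text
(no output)
```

View pics/w20.png

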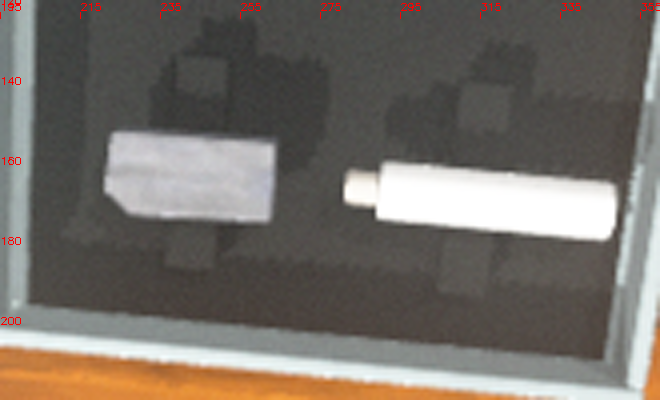

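```bash
python3 - <<'E'
from plant import ctrl
from h import *
w=ctrl.snapshot("wrist");print(-np.array(w["R"]).T@w["t"])
f=lambda x,y,z:onz(w,195+x/4,120+y/4,z).round(4)
for n,x,y in [("LB",112,132),("RB",276,142),("RF",270,220),("LF",125,215),("L",105,180)]: print(n,f(x,y,.035),f(x,y,.022))
print("restback",f(203,57,.022),"restfront",f(190,268,.022))
print("wall inner front",f(610,360,.046),f(25,305,.046))
a=ctrl.snapshot("scene");crop(a,190,180,60,50,12,"pics/s20.png")
b=ctrl.snapshot("side");crop(b,230,190,60,50,12,"pics/b20.png")
E
```

```text
[0.600689   0.04123285 0.42841635]
LB [0.5543 0.1193 0.035 ] [0.5528 0.1219 0.022 ]
RB [0.5542 0.0703 0.035 ] [0.5527 0.0713 0.022 ]
RF [0.5308 0.0711 0.035 ] [0.5285 0.0721 0.022 ]
LF [0.5296 0.1151 0.035 ] [0.5272 0.1176 0.022 ]
L [0.5398 0.1213 0.035 ] [0.5378 0.124  0.022 ]
restback [0.5769 0.0945 0.022 ] restfront [0.5116 0.0967 0.022 ]
wall inner front [ 0.4968 -0.0332  0.046 ] [0.5024 0.143  0.046 ]
```

View pics/b20.png

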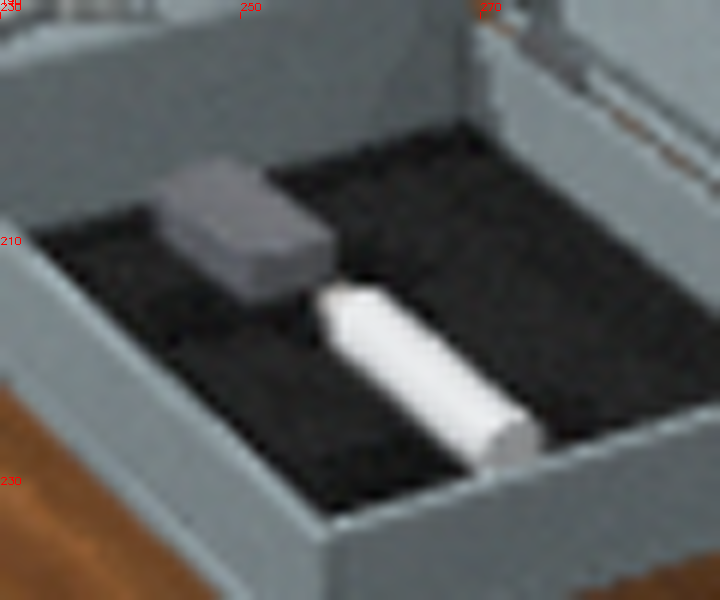

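View pics/s20.png

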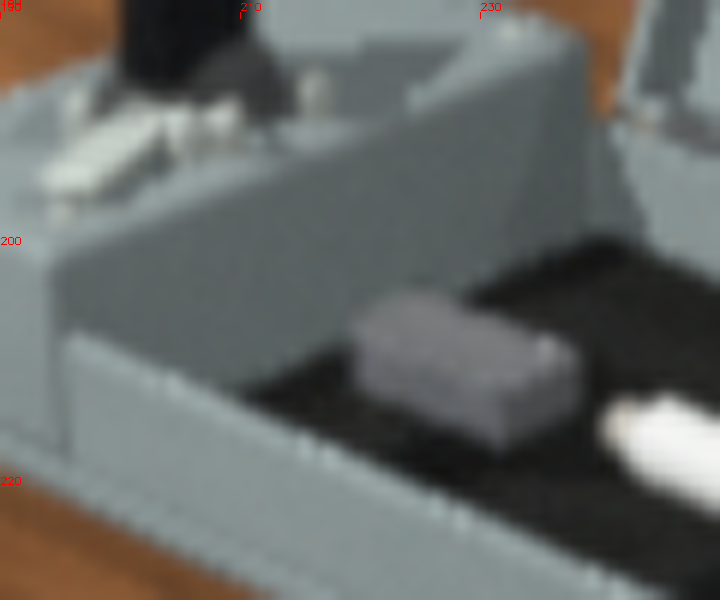

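Call:
move_arm --increments '[[[2,6,0],-0.15],[[2,6,0],-0.15],[[2,6,0],-0.15],[[2,6,0],-0.15],[[2,6,0],-0.15],[[2,6,0],-0.15],[[2,6,-10],-0.15],[[1,6,-15],-0.15]]'

```text
clock: 26.7
tool_pos: [0.5433, 0.0951, 0.2151]
orientation: [-177.4, 0.3, -66.0]
force: [0.3, -0.4, -0.2]
opening: 0.0438
```

Call:
move_arm --increments '[[[0,0,-20],-0.15],[[0,0,-25],-0.15],[[0,0,-25],-0.14],[[0,0,-25],0],[[0,0,-25],0],[[0,0,0],0],[[0,0,0],0],[[0,0,0],0]]'

```text
clock: 27.5
tool_pos: [0.5434, 0.096, 0.0913]
orientation: [-177.4, 0.3, -91.8]
force: [0.1, -0.1, 1.1]
opening: 0.0436
```

```bash
python3 - <<'E'
from plant import ctrl
from h import *
o=ctrl.get_obs();print(o["tool_pos"],o["orientation"],o["force"],o["opening"])
w=ctrl.snapshot("wrist");cv2.imwrite("pics/w21.png",w["color"][:,:,::-1])
E
```

```text
[0.5434321  0.09603024 0.09134551] [-177.40135637    0.25197719  -91.7919996 ] [ 0.0813573  -0.13567569  1.05554849] 0.04361429292597139
```

View pics/w21.png

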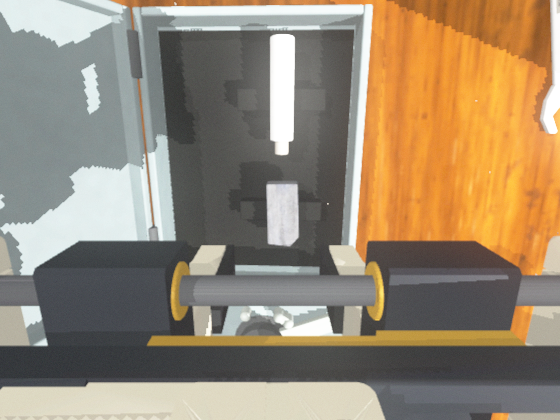

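```bash
python3 - <<'E'
from plant import ctrl
from h import *
w=ctrl.snapshot("wrist");crop(w,230,165,100,90,7,"pics/w22.png")
for p in [(267,215),(298.5,215),(282,183),(282,246)]: print(onz(w,*p,.035).round(4),onz(w,*p,.022).round(4))
E
```

```text
[0.5552 0.0963 0.035 ] [0.5563 0.1002 0.022 ]
[0.5306 0.0968 0.035 ] [0.5304 0.1006 0.022 ]
[0.5428 0.0712 0.035 ] [0.5432 0.0737 0.022 ]
[0.5441 0.1224 0.035 ] [0.5447 0.1277 0.022 ]
```

View pics/w22.png

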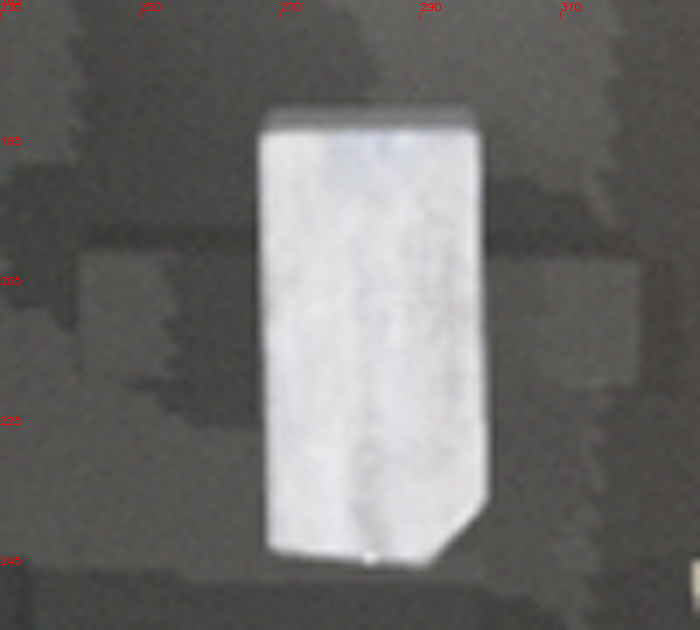

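Call:
move_arm --increments '[[[0,0,-15],0],[[0,0,-15],0],[[0,0,-15],0],[[0,0,-15],0],[[0,0,-12],0],[[0,0,-8],0],[[0,0,-3],0],[[0,0,0],0]]'

```text
clock: 28.4
tool_pos: [0.55, 0.0991, 0.0144]
orientation: [-176.5, 0.7, -91.7]
force: [0.4, -0.5, -0.1]
opening: 0.0437
```

```bash
python3 - <<'E'
from plant import ctrl
from h import *
o=ctrl.get_obs();print(o["tool_pos"],o["orientation"],o["force"],o["opening"])
b=ctrl.snapshot("side");crop(b,215,160,80,80,8,"pics/b23.png")
a=ctrl.snapshot("scene");crop(a,185,160,80,80,8,"pics/s23.png")
E
```

```text
[0.54996468 0.09912472 0.01440194] [-176.51806534    0.72713521  -91.71196481] [ 0.39932453 -0.45561968 -0.11421065] 0.043746705680642824
```

View pics/s23.png

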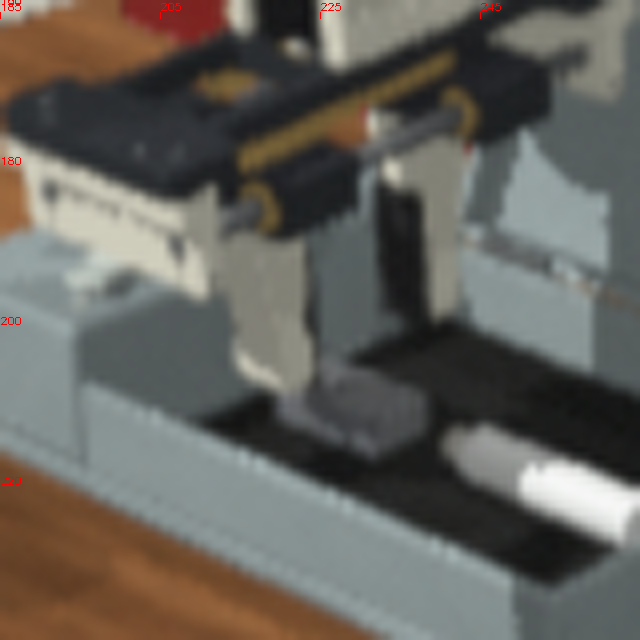

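View pics/b23.png

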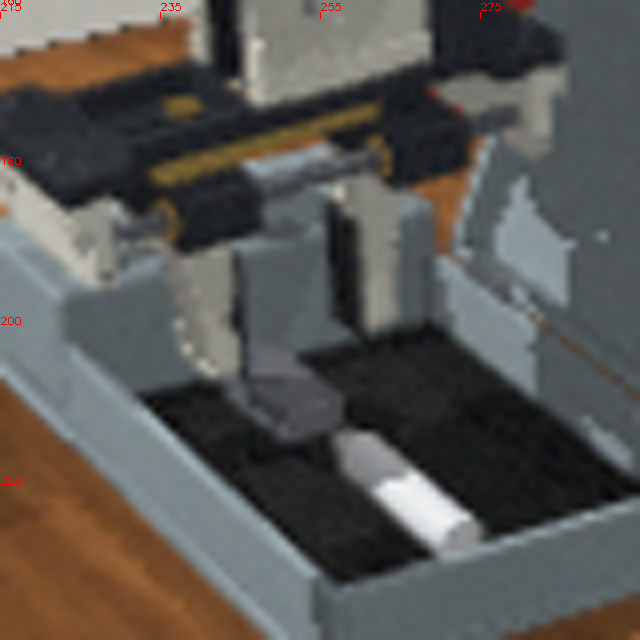

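Call:
move_arm --increments '[[[-4,-1.5,0],0],[[-3,-1,0],0],[[0,0,-3],0],[[0,0,-3],0],[[0,0,-2],0],[[0,0,0],0],[[0,0,0],0],[[0,0,0],0]]'

```text
clock: 29.3
tool_pos: [0.5434, 0.097, 0.0076]
orientation: [-176.4, 0.8, -91.7]
force: [0.3, -0.1, -0.7]
opening: 0.0438
```

Call:
move_arm --increments '[[[0,0,-2],0],[[0,0,-2],0],[[0,0,-2],0],[[0,0,0],0],[[0,0,0],0],[[0,0,0],0],[[0,0,0],0],[[0,0,0],0]]'

```text
clock: 30.1
tool_pos: [0.5435, 0.0971, 0.0011]
orientation: [-176.4, 0.8, -91.7]
force: [0.2, -0.4, 0.4]
opening: 0.0439
```

```bash
python3 - <<'E'
from plant import ctrl
from h import *
o=ctrl.get_obs();print(o["tool_pos"],o["orientation"],o["force"],o["opening"])
b=ctrl.snapshot("side");crop(b,215,160,80,80,8,"pics/b24.png")
E
```

```text
[0.54353634 0.09705256 0.00109247] [-176.35614267    0.8166117   -91.69190407] [ 0.15071736 -0.40579442  0.38841769] 0.04392665942255615
```

View pics/b24.png

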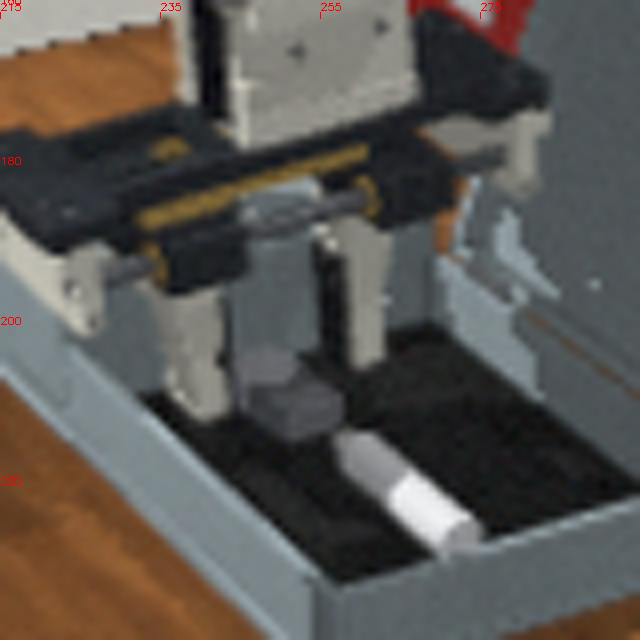

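Call:
move_arm --increments '[[[0,0,-1.5],0],[[0,0,0],0],[[0,0,0],0],[[0,0,0],0],[[0,0,0],0],[[0,0,0],0],[[0,0,0],0],[[0,0,0],0]]' --jaw -1

```text
clock: 30.95
tool_pos: [0.5435, 0.0971, -0.0004]
orientation: [-176.3, 0.8, -91.7]
force: [-0.0, 0.7, -0.8]
opening: 0.0247
```

Call:
move_arm --increments '[[[0,0,0],0],[[0,0,3],0],[[0,0,5],0],[[0,0,8],0],[[0,0,12],0],[[0,0,15],0],[[0,0,15],0],[[0,0,10],0]]'

```text
clock: 31.75
tool_pos: [0.5423, 0.0964, 0.0713]
orientation: [-176.5, 0.8, -91.7]
force: [0.4, 0.0, -0.4]
opening: 0.0238
```

```bash
python3 - <<'E'
from plant import ctrl
from h import *
o=ctrl.get_obs();print(o["tool_pos"],o["orientation"],o["force"],o["opening"])
b=ctrl.snapshot("side");crop(b,200,130,110,110,6,"pics/b25.png")
E
```

```text
[0.542334  0.0964026 0.071311 ] [-176.47635807    0.75179841  -91.70542596] [ 4.34630759e-01  2.65880181e-04 -3.70389639e-01] 0.023787470839676094
```

View pics/b25.png

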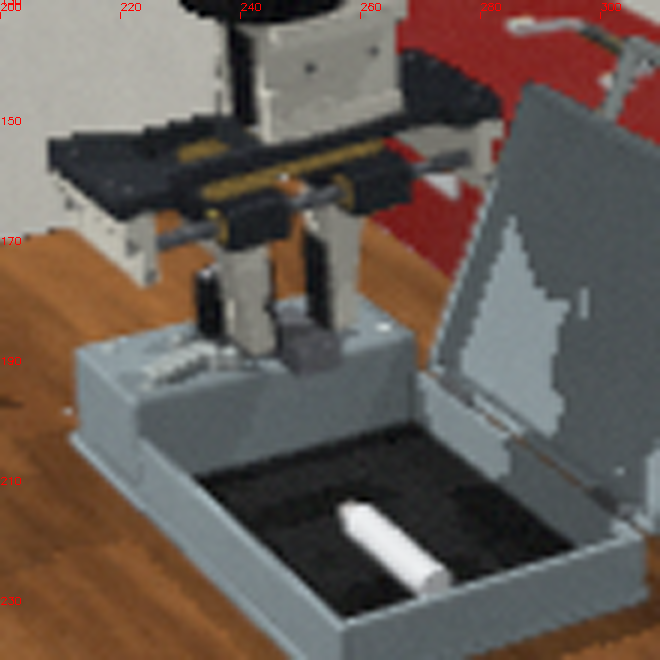

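Call:
move_arm --increments '[[[-4,-10,25],0],[[-5,-30,15],0],[[-5,-36,5],0],[[-5,-36,0],0],[[-5,-36,0],0],[[-5,-36,0],0],[[-5,-36,0],0],[[-5,-36,0],0]]'

```text
clock: 32.6
tool_pos: [0.5029, -0.1635, 0.1212]
orientation: [-176.1, 0.9, -91.2]
force: [0.9, 0.0, -1.5]
opening: 0.0244
```

Call:
move_arm --increments '[[[-2,-36,0],0],[[-2,-36,0],0],[[-2,-28,0],0],[[0,-10,-5],0],[[0,0,-10],0],[[0,0,0],0],[[0,0,0],0],[[0,0,0],0]]'

```text
clock: 33.4
tool_pos: [0.4936, -0.2796, 0.1037]
orientation: [-176.2, 1.0, -91.5]
force: [0.5, -0.2, 0.1]
opening: 0.0241
```

```bash
python3 - <<'E'
from plant import ctrl
from h import *
o=ctrl.get_obs();print(o["tool_pos"],o["orientation"],o["force"],o["opening"])
b=ctrl.snapshot("side");cv2.imwrite("pics/b26.png",b["color"][:,:,::-1])
a=ctrl.snapshot("scene");print(onz(a,452,257,0))
E
```

```text
[ 0.49356546 -0.27956062  0.10367016] [-176.22468565    0.967505    -91.47564903] [ 0.49996038 -0.17337395  0.08604872] 0.02412417975107675
[ 0.74053069 -0.40714915  0.        ]
```

View pics/b26.png

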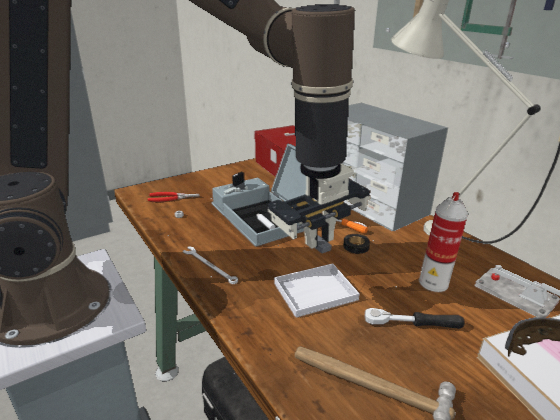

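```bash
python3 - <<'E'
from plant import ctrl
from h import *
o=ctrl.get_obs()
b=ctrl.snapshot("side");a=ctrl.snapshot("scene")
p=o["tool_pos"]+np.array([0,0,.032])
print(proj(b,p),proj(a,p)); crop(a,280,180,120,130,5,"pics/s27.png");crop(b,270,190,110,130,5,"pics/b27.png")
w=ctrl.snapshot("wrist");cv2.imwrite("pics/w27.png",w["color"][:,:,::-1])
E
```

```text
[320.35032095 241.37029574] [349.24082689 225.9838539 ]
```

View pics/s27.png

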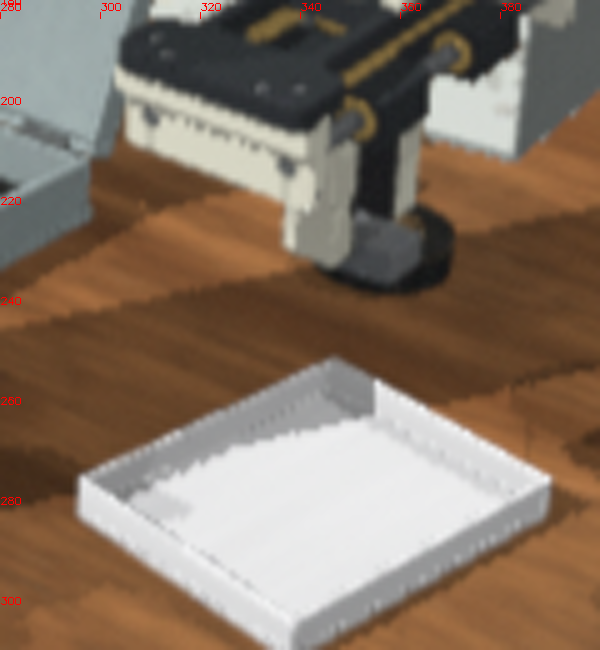

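View pics/w27.png

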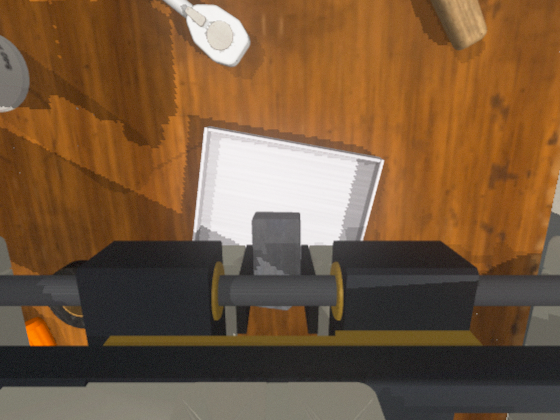

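Call:
move_arm --increments '[[[0,3,-15],0],[[0,2,-15],0],[[0,0,-15],0],[[0,0,-15],0],[[0,0,-15],0],[[0,0,-10],0],[[0,0,-5],0],[[0,0,0],0]]'

```text
clock: 34.45
tool_pos: [0.4966, -0.2744, 0.014]
orientation: [-175.8, 0.9, -91.3]
force: [0.0, 0.2, 0.4]
opening: 0.0242
```

```bash
python3 - <<'E'
from plant import ctrl
from h import *
o=ctrl.get_obs();print(o["tool_pos"],o["orientation"],o["force"],o["opening"])
b=ctrl.snapshot("side");crop(b,260,230,110,100,6,"pics/b28.png")
E
```

```text
[ 0.49655249 -0.27438779  0.01397072] [-175.81194355    0.85197259  -91.34869103] [0.046921   0.2268965  0.43302787] 0.024186861638807854
```

View pics/b28.png

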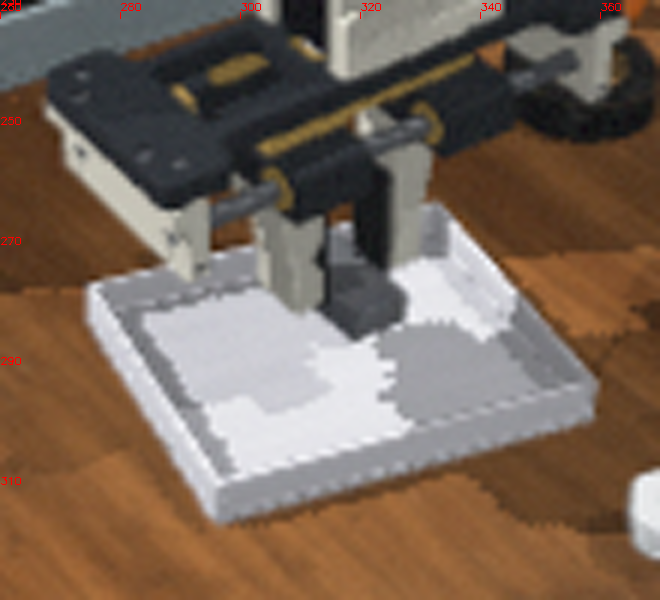

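Call:
move_arm --increments '[[[0,0,-6],0],[[0,0,-6],0],[[0,0,-6],0],[[0,0,-5],0],[[0,0,-3],0],[[0,0,-2],0],[[0,0,0],0],[[0,0,0],0]]'

```text
clock: 35.3
tool_pos: [0.4982, -0.2749, -0.0143]
orientation: [-175.6, 0.8, -91.3]
force: [-0.3, -0.4, -0.2]
opening: 0.0243
```

Call:
move_arm --increments '[[[0,0,-1.5],0],[[0,0,-1.5],0],[[0,0,-1],0],[[0,0,-1],0],[[0,0,0],0],[[0,0,0],0],[[0,0,0],0],[[0,0,0],0]]'

```text
clock: 36.1
tool_pos: [0.4986, -0.275, -0.0191]
orientation: [-175.5, 0.8, -91.3]
force: [-0.5, 0.0, -0.2]
opening: 0.0245
```

Call:
move_arm --increments '[[[0,0,-1],0],[[0,0,-1],0],[[0,0,0],0],[[0,0,0],0],[[0,0,0],0],[[0,0,0],0],[[0,0,0],0],[[0,0,0],0]]'

```text
clock: 36.9
tool_pos: [0.499, -0.2751, -0.0192]
orientation: [-175.5, 0.8, -91.3]
force: [-0.3, 0.1, 0.9]
opening: 0.0241
```

```bash
python3 - <<'E'
from plant import ctrl
from h import *
o=ctrl.get_obs();print(o["tool_pos"],o["orientation"],o["force"],o["moment"],o["opening"])
b=ctrl.snapshot("side");crop(b,260,230,110,100,6,"pics/b29.png")
E
```

```text
[ 0.49900384 -0.27511205 -0.01924169] [-175.49364806    0.75174851  -91.26723908] [-0.25019484  0.09361631  0.92778689] [0.15703665 0.31588668 0.01527716] 0.0240734609763013
```

View pics/b29.png

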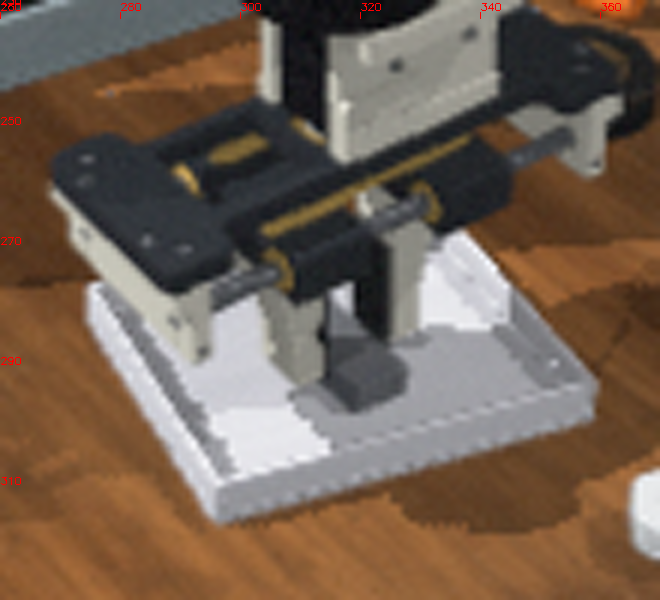

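Call:
move_arm --increments '[[[0,0,0],0],[[0,0,0],0],[[0,0,0],0],[[0,0,0],0],[[0,0,8],0],[[0,0,20],0],[[0,0,30],0],[[0,0,30],0]]' --jaw 0

```text
clock: 37.75
tool_pos: [0.4954, -0.2743, 0.0683]
orientation: [-176.0, 0.9, -91.3]
force: [-0.2, -1.3, -0.4]
opening: 0.0439
```

Call:
move_arm --increments '[[[-5,0,30],0],[[-5,0,30],0],[[-5,0,20],0],[[0,0,0],0],[[0,0,0],0],[[0,0,0],0],[[0,0,0],0],[[0,0,0],0]]'

```text
clock: 38.55
tool_pos: [0.4809, -0.2748, 0.1582]
orientation: [-175.6, 0.7, -91.3]
force: [-0.3, 0.7, -0.7]
opening: 0.0437
```

```bash
python3 - <<'E'
from plant import ctrl
from h import *
o=ctrl.get_obs();print(o["clock"],o["tool_pos"],o["orientation"],o["force"],o["opening"])
b=ctrl.snapshot("side");cv2.imwrite("pics/b30.png",b["color"][:,:,::-1])
w=ctrl.snapshot("wrist");cv2.imwrite("pics/w30.png",w["color"][:,:,::-1])
a=ctrl.snapshot("scene");cv2.imwrite("pics/s30.png",a["color"][:,:,::-1])
E
```

```text
38.55 [ 0.48091931 -0.27480091  0.15817282] [-175.56122159    0.72234845  -91.26928045] [-0.31458233  0.70340829 -0.66938452] 0.04369120609257747
```

View pics/b30.png

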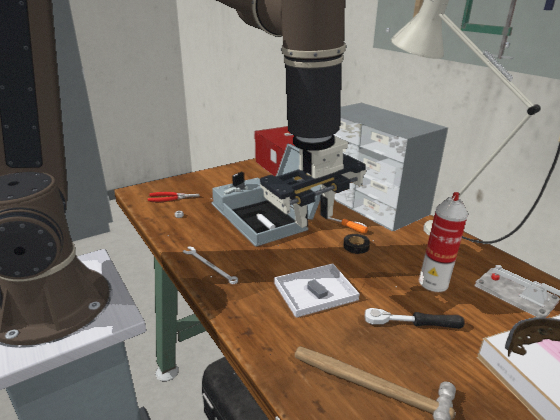

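View pics/w30.png

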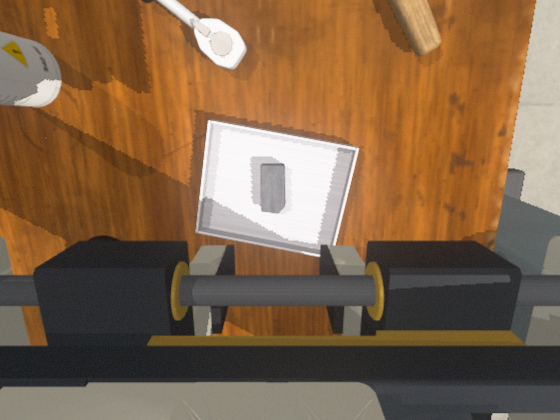

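View pics/s30.png

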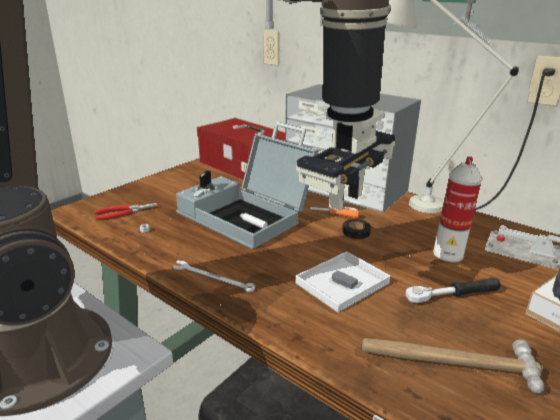

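```bash
python3 - <<'E'
from plant import ctrl
ctrl.close_job();print(ctrl.get_obs()["clock"])
E
```

```text
the job is handed in; nothing more can be done
the job is handed in; nothing more can be done
```

I completed the job and handed it in at about 38.7 s of the 64 s allowed; no verdict was reported. The oil stone lies in the tray, the knob is in the unlocked notch and the lid stands open by itself.

**What I did:**
1. Pulled the knob up 13 mm, turned it about 68.5° clockwise, and pushed it down until it stopped at the height where I had first gripped it.
2. Swung the lid by its bail to about 1.8 rad and let go; it stayed open.
3. Lifted the stone out and lowered it onto the tray floor before releasing it.

**Last checks:**
- **Pictures:** the final views show the stone flat near the tray's centre, the lid open, the tongue towards the case's front and the pin in the case. The tape roll, driver and nut show no visible shift, and the gripper is clear of everything. I judged the bystanders by eye only.
- **Knob:** that it is fully home rests on the arm's height reading (0.0476 m before and after). I made no separate picture measurement of it.

**What failed or disagreed:**
- **Reported height:** the fingertips were really about 26 mm higher than the reported TCP height. My first close on the knob therefore shut above it and touched nothing. I measured the offset in two camera views and allowed for it afterwards.
- **Stone's direction:** the stone lay along the case's y, not x as described, so I gripped it across x.
- **Tool tilt:** the tool slowly tilted to about 4° from vertical over the run.
- **Lid swing:** side forces on the tool reached about 17 N early in the swing, then faded.

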